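# Lift the lamp ring out of a layout spotlight

## Robot

A 7-joint arm with a two-finger parallel gripper is mounted at the origin on the work surface. World frame = base frame: x ahead of the robot, y to its left, z up, the work surface at z = 0. Lengths are in m, angles in rad, forces in N, time in s.
With the tool pointing down it reaches from about 0.425 to 0.95 m from the base axis. Payload 4.7 kg.
Tool frame: the origin (TCP) lies where the fingers leave the gripper's body, on its centre line; the fingertips stand 73 mm ahead of it and the grasp point (between the pads) lies 54 mm ahead of it; x points along the fingers, y is the direction in which the jaws open and shut, and the axes are right-handed (so a half turn about x gives the same grasp; the last joint's range is limited). The gripper opens to 85 mm and grips with 20 to 120 N. Pads are 22 mm wide; open, the fingers measure 114 mm over their backs; the gripper's body (76 mm by 85 mm) begins 54 mm behind the grasp point. The pads swing forward as they close: fully open they stand 13 mm farther back than shut.
Start: joints at [1.088, 0.469, -0.049, 1.532, 0.024, 1.141, -0.082], TCP at [0.296, -0.607, 0.304] pointing down, gripper open.
Joint ranges: [-2.59, 2.59], [-0.33, 1.99], [-1.39, 1.29], [0.1, 2.45], [-1.04, 4.18], [0.21, 1.99], [-2.66, 2.66]. Speed limits (rad/s): [2.57, 2.57, 3.14, 3.14, 3.14, 3.14, 3.14].

## Interface

Orientations are given as a unit quaternion [w, x, y, z].
In Python, from station import r gives the robot as it stands. The module is installed in compiled form; this text tells all that it offers. Calls block until the motion is done:
- r.move_pose(position, orientation): joint-space move of the TCP to a pose.
- r.servo_line(position, frame=None, speed=0.15, stop_force=None): straight line of the TCP; frame=None keeps the orientation; speed is the mean speed in m/s. With stop_force (N) it stops when the force on the tool has changed by that much, and returns True; else False.
- r.movej(angles): joint-space move.
- r.gripper_to(opening, strength=None): finger opening in m; strength is the grip in N (None keeps the last); returns when the fingers have stopped.
- r.dwell(seconds).
- r.ik(position, orientation): joint angles nearest the present ones, or None.
- r.observe(): the state.
- r.get_image(name): name is "scene" or "side" or "wrist"; returns a dict with "frame" (480x640x3 uint8, blue, green, red), "fx", "fy", "cx", "cy" (pixels), "world_to_cam" (4x4, takes a point from world to camera coordinates). Camera axes: x right, y down, z forward; pixel columns grow to the right and rows downward; lengths in m; the calibration is good to about 2 mm. The wrist camera is an equidistant fisheye: a pixel r from the principal point sees the ray r / f radians off the axis. A picture is of the moment at which its call begins. There is no depth.
A pose or a line that the arm cannot do raises r.MotionError and nothing moves.
- r.finish_job(): hands the job in, once; it reports no verdict.
Trained networks look in the newest picture that a camera, given by its name, has taken for a name from the list of things; names that differ only in an ending like _2 or _b are one class to them, and where a whole thing is asked for, a point or a joint stands for the part that bears it (a point fixed in the world has none). Each returns a list of dicts, best first, with "p" (0 to 1); they miss things now and then, are a little off and sometimes report something else, mostly with a low value. They report only what shows in the picture. A call takes as long as a camera call. They do not tell look-alikes from the thing itself.
- r.cut_out(camera, query): "pixels" (480x640 bool, what is visible of it) and "rect" ([left, top, right, bottom] in pixels, round what is visible of it).
The state is a dict: "time_s": time; "joint_pos": joint angles; "qvel": joint speeds; "tau": joint torques, N m; "eef_pos": TCP position; "tool_rot": TCP orientation; "wrist_force": force on the tool from outside, world axes, zero at the start; "ft_torque": the same for the moment, N m; "gripper_width": finger opening in m.
Only numpy, scipy, OpenCV 4.12 (cv2) and the standard library are available. Lean on these libraries where they do the work, as an engineer would, in place of code of your own. Each camera call takes 0.05 s, during which the arm holds its last target.

## Task

The spotlight that lights this model railway from below needs a new lamp: use the hook pick to lift out the sprung wire ring that holds the lamp in. Feel for the lamp glass with a light touch, slide the hook along it under the ring's bent-in end and ease that end up over the lip until the ring comes away, without pressing hard on the glass or the spotlight, straining the ring or letting it ping away or drop. Lay the ring flat in the middle of the steel parts tray and stand the pick back in its slot in the wooden block, without disturbing the house, the locomotive or the spare lamp.

Things in the scene. Friction and masses are not known exactly. Their poses are not given: they have to be found in the camera images.
- ring_end (a point): Where the ring's end bends inwards (wire centre line), seated. From here an 11 mm springy tail of the 3 mm wire runs 55 degrees inwards over the glass, sloping down till its tip rests there with 0 to 2.5 N (unloaded slope 37 degrees); its last 1.3 mm turns up 45 degrees, rounded end 13.5 mm from here. x: level along the tail to its tip; y: level across it, to the ring's gap and wall; z up.
- ring: Split ring of 3 mm spring wire, 15 g, radius 33 mm to its centre line; 41 degree gap beside the tail, other end plain. Origin ring centre, z its axis. Pulled up by the tail, first that flexes, then the ring peels out with 2 to 6 N; free when the hook is 25 to 30 mm up. At 12 mm/s it stays on the hook, at 30 it may jump off; over 15 N bends it. Freed, it hangs upright from the hook, 66 mm tall.
- spot: Spotlight pointing straight up, fixed: black can 78 mm across, 105 mm high, on a 104 mm base plate, with a stirrup arm and knob on two sides out to 54 mm from the axis. Origin under the middle of the base plate, z up.
- spot_rim (a point): Centre of the can's top rim, z up. A rounded lip (bore 66 mm) overhangs the ring's groove by 1.4 mm; the seated wire's centre line is 6.5 mm below the rim. The flat fixed lamp glass, 62 mm across, lies 0.6 to 6.8 mm below the wire's underside (8.6 to 14.8 below the rim), by the make of lamp: find it by touch. The pick may press on glass or can with up to 6 N, the tail's push on the foot included.
- pick_grip (a point): Middle of the hook pick's handle (black, square 12 x 12 mm, 80 mm long, flats along x and y); pick 45 g, standing upright, hook down, in the block. Below the handle a collar 22 mm across, 4 mm thick, its underside 44 mm below this point, then a 3 mm shank; the lowest point is 104 mm below. z up along the pick, x the way the hook points.
- pick_foot (a point): The hook: a foot 1.6 mm thick runs 9 mm along x from the shank axis to a 1.6 mm upturned tip, 5.6 mm high overall; mouth 6.7 mm wide. Point: foot's underside, mid-mouth, 4.85 mm from the shank axis. Axes as pick_grip. Goes on or off the tail lengthwise, hook along ring_end's y: start 21 mm along the tail, on the glass, slide 14.5 mm to the bend; within 1 mm of the glass it gets under.
- block_slot (a point): Top face of the wooden block (fixed, 72 mm high), at the pick's shank. The collar rests on it; shank and hook hang in a slot 9 mm wide (y), from 8 mm behind (-x) to 17 mm ahead (+x) of here, hook towards +x. The block is 50 mm wide and reaches 26 mm behind, 126 mm ahead; two small screwdrivers stand in it 88 and 112 mm ahead, up to 132 mm above the table.
- tray: Loose open steel parts tray 140 x 140 mm, 16 mm high, 0.5 kg, walls and floor 3 mm thick. Origin under its centre, z up. The ring lying in it has its centre 4.5 to 9 mm above the origin (its down-set tail props it up a little, tilt about 0.1 rad).
- house: Bystander: loose model house about 75 x 110 mm, 95 mm high. Origin under its centre.
- loco: Bystander: loose green model steam locomotive 150 mm long (along y), 31 mm wide, 50 mm high, on its track. Origin under its centre at the wheels.
- spare_lamp: Bystander: loose new white lamp standing face down, 62 mm across, 70 mm high. Origin under its centre.
Things that resemble listed ones, but are neither listed nor needed, are in the scene too. Of the things shaped like the part that bears pick_grip, the black one is meant.

How it is judged:
By the outcome, as a careful person would: the job done as asked, in the order asked, and still so for the second after the job is handed in, with the robot touching nothing.
It also fails if it takes over 70 s, if anything falls off the work surface, if the arm or the gripper's body presses on something with over 40 N, if the wrist force passes 120 N, or if a joint passes its speed limit or range.

## Working session

There is one attempt and no reset: what is moved stays moved. The work goes in short steps, each a Python script; the robot and the scene stay as the last script left them, time stands still between calls to the robot, and variables do not carry over. Pictures are saved under pics/ and viewed, and the job is handed in when it is done.

```bash
ls -a; mkdir -p pics
python3 - <<'E'
from station import r
import cv2,numpy as np
o=r.observe(); print(o)
for n in ["scene","side","wrist"]:
    d=r.get_image(n); cv2.imwrite(f"pics/{n}0.png",d["frame"]); print(n,d["fx"],d["fy"],d["cx"],d["cy"]); print(np.round(d["world_to_cam"],4).tolist())
E
```

```text
.
..
pics
{'time_s': 0.0, 'joint_pos': array([ 1.08813316,  0.46944807, -0.04856748,  1.53370932,  0.02412841,
        1.14099259, -0.08231147]), 'qvel': array([-0.00151395,  0.00054066,  0.00159073,  0.0008049 ,  0.00155062,
       -0.00117605, -0.00113698]), 'tau': array([ 1.41649116e-04, -5.10298955e+01, -4.67530265e-02, -2.37706465e+01,
        1.06973716e-02,  7.51406624e-03,  8.62308838e-06]), 'eef_pos': array([ 0.29568554, -0.60629359,  0.30285021]), 'tool_rot': array([-0.15839024, -0.68878975, -0.15972839,  0.68917926]), 'wrist_force': array([-0.04548823,  0.20470152, -0.40703922]), 'ft_torque': array([-0.03906842, -0.06392635, -0.00209955]), 'gripper_width': 0.0851957385360369}
scene 464.99819156467686 464.99819156467686 323.1109048690089 241.86717555825632
[[-0.2566, 0.9664, 0.0123, 0.1203], [0.8063, 0.2211, -0.5486, -0.4421], [-0.5329, -0.1308, -0.836, 1.2475], [0.0, 0.0, 0.0, 1.0]]
side 496.16111930034543 496.16111930034543 327.5122590144373 244.91286507222387
[[-0.876, -0.482, 0.0158, 0.5458], [-0.3114, 0.5405, -0.7816, 0.2266], [0.3682, -0.6896, -0.6236, 0.9285], [0.0, 0.0, 0.0, 1.0]]
wrist 371.64829954431775 371.64829954431775 316.8258730382541 236.79490471880115
[[0.4381, -0.8989, -0.0019, -0.6741], [-0.8644, -0.4219, 0.2736, -0.0361], [-0.2467, -0.1182, -0.9618, 0.3784], [0.0, 0.0, 0.0, 1.0]]
```

View pics/scene0.png

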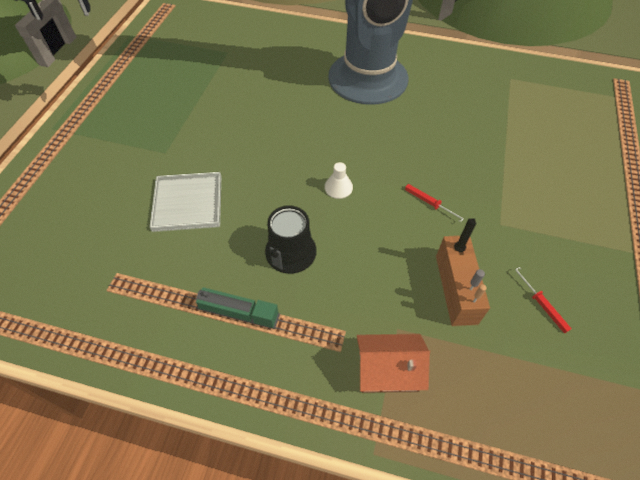

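View pics/side0.png

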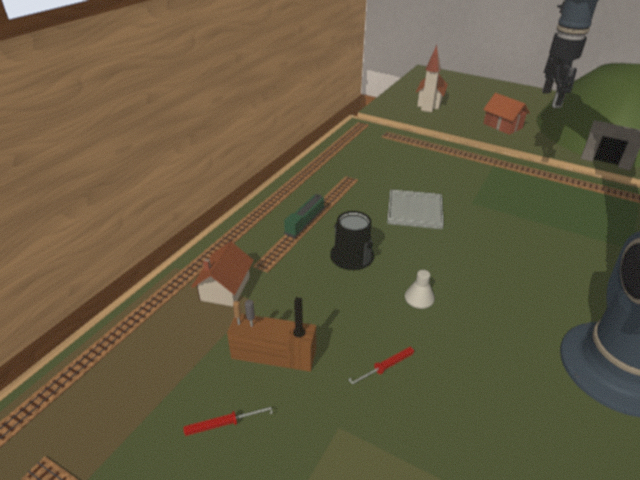

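View pics/wrist0.png

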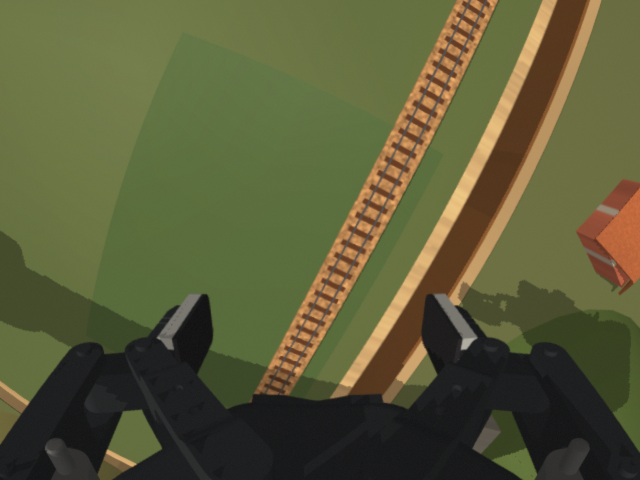

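The black handle is at scene (467,235), standing in the block at scene (462,280). The red ones at (437,203) and (540,300) lie loose and are look-alikes. The spotlight is at (290,240), the tray at (187,201), the house at (393,362), the loco at (237,307) and the spare lamp at (339,180).

```bash
cat > h.py <<'E'
from station import r
import cv2,numpy as np
from scipy.spatial.transform import Rotation as R
from scipy.optimize import least_squares
def proj(d,P,fish=False):
    P=np.atleast_2d(P); W=np.array(d["world_to_cam"]); c=P@W[:3,:3].T+W[:3,3]
    if fish:
        rr=np.hypot(c[:,0],c[:,1]); th=np.arctan2(rr,c[:,2]); k=np.where(rr>1e-12,th/np.maximum(rr,1e-12),0)
        x,y=c[:,0]*k,c[:,1]*k
    else: x,y=c[:,0]/c[:,2],c[:,1]/c[:,2]
    return np.c_[d["fx"]*x+d["cx"],d["fy"]*y+d["cy"]]
def ray(d,uv,fish=False):
    W=np.array(d["world_to_cam"]); x=(uv[0]-d["cx"])/d["fx"]; y=(uv[1]-d["cy"])/d["fy"]
    if fish:
        t=np.hypot(x,y); s=np.sin(t)/t if t>1e-9 else 1; v=np.array([x*s,y*s,np.cos(t)])
    else: v=np.array([x,y,1.])
    v=W[:3,:3].T@v; return -W[:3,:3].T@W[:3,3], v/np.linalg.norm(v)
def onz(d,uv,z,fish=False):
    o,v=ray(d,uv,fish); return o+v*(z-o[2])/v[2]
def tri(rays):
    A=sum(np.eye(3)-np.outer(v,v) for o,v in rays); b=sum((np.eye(3)-np.outer(v,v))@o for o,v in rays)
    p=np.linalg.solve(A,b); return p,[np.linalg.norm((np.eye(3)-np.outer(v,v))@(p-o)) for o,v in rays]
# tool down, yaw of tool y axis (jaw direction) = a
def qdown(a):
    x=np.array([0,0,-1.]); y=np.array([np.cos(a),np.sin(a),0]); z=np.cross(x,y)
    q=R.from_matrix(np.c_[x,y,z]).as_quat(); return q[[3,0,1,2]]
E
python3 - <<'E'
from h import *
for cam in ["scene","side"]:
    d=r.get_image(cam)
    for n in ["pick_grip","spot","tray","house","loco","spare_lamp","block_slot","ring","spot_rim"]:
        try:
            for e in r.cut_out(cam,n)[:4]:
                ys,xs=np.nonzero(e["pixels"]); print(cam,n,round(e["p"],2),e["rect"],len(xs),xs.mean().round(1),ys.mean().round(1), onz(d,(xs.mean(),ys.mean()),0.02).round(3))
        except Exception as ex: print(cam,n,ex)
    f=d["frame"]
    c=f[200:340,400:580] if cam=="scene" else f[270:390,180:360]
    cv2.imwrite(f"pics/crop_{cam}.png",cv2.resize(c,None,fx=4,fy=4,interpolation=cv2.INTER_CUBIC))
E
```

```text
scene pick_grip 0.88 [410.8, 184.5, 439.7, 206.9] 293 422.8 195.3 [0.383 0.199 0.02 ]
scene pick_grip 0.81 [455.3, 216.8, 477.1, 252.2] 354 465.4 234.6 [0.462 0.297 0.02 ]
scene pick_grip 0.81 [520.3, 270.9, 574.1, 335.6] 439 551.2 310.6 [0.591 0.466 0.02 ]
scene spot 0.87 [261.7, 204.8, 318.2, 274.9] 2723 289.6 240.4 [ 0.57  -0.043  0.02 ]
scene tray 0.87 [148.8, 172.0, 222.7, 230.9] 3655 186.7 201.2 [ 0.533 -0.282  0.02 ]
scene house 0.69 [358.1, 332.3, 432.7, 391.8] 3947 393.7 362.6 [0.763 0.203 0.02 ]
scene loco 0.91 [193.9, 288.0, 278.7, 328.1] 1957 238.3 307.1 [ 0.735 -0.09   0.02 ]
scene spare_lamp 0.85 [327.5, 163.1, 356.1, 201.8] 676 338.9 182.2 [0.395 0.016 0.02 ]
scene block_slot 0.82 [435.9, 236.2, 489.8, 326.5] 3218 462.2 282.9 [0.576 0.302 0.02 ]
scene spot_rim 0.98 [265.3, 206.7, 315.5, 270.6] 2756 289.8 240.0 [ 0.569 -0.043  0.02 ]
side pick_grip 0.95 [184.5, 409.9, 247.2, 434.6] 602 210.5 423.4 [0.577 0.475 0.02 ]
side pick_grip 0.86 [360.4, 348.2, 413.7, 379.1] 440 390.4 361.1 [0.373 0.217 0.02 ]
side pick_grip 0.7 [294.8, 296.8, 303.6, 337.2] 352 298.3 318.5 [0.574
[... 320 characters left out ...]
208.7 [ 0.512 -0.27   0.02 ]
side loco 0.82 [281.4, 194.6, 325.4, 237.6] 876 303.1 215.4 [ 0.748 -0.098  0.02 ]
side loco 0.67 [226.9, 299.2, 316.5, 370.3] 4085 270.0 339.4 [0.592 0.282 0.02 ]
side loco 0.64 [295.5, 296.3, 304.8, 337.8] 320 298.2 317.5 [0.576 0.208 0.02 ]
side spare_lamp 0.55 [406.6, 268.1, 434.1, 308.7] 725 419.7 291.7 [0.391 0.018 0.02 ]
side spare_lamp 0.47 [196.6, 239.2, 253.3, 305.4] 2394 223.5 274.8 [0.782 0.181 0.02 ]
side block_slot 0.8 [226.5, 296.5, 317.4, 370.2] 4005 269.7 339.7 [0.592 0.283 0.02 ]
side ring 0.38 [340.5, 211.6, 347.5, 218.1] 11 342.8 215.5 [ 0.66  -0.148  0.02 ]
side spot_rim 0.7 [331.9, 209.8, 375.2, 268.1] 2134 352.5 240.9 [ 0.592 -0.067  0.02 ]
```

View pics/crop_scene.png

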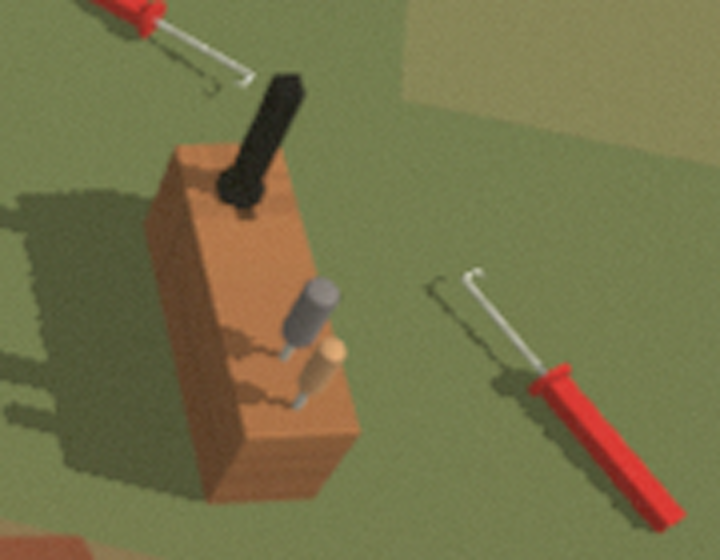

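View pics/crop_side.png

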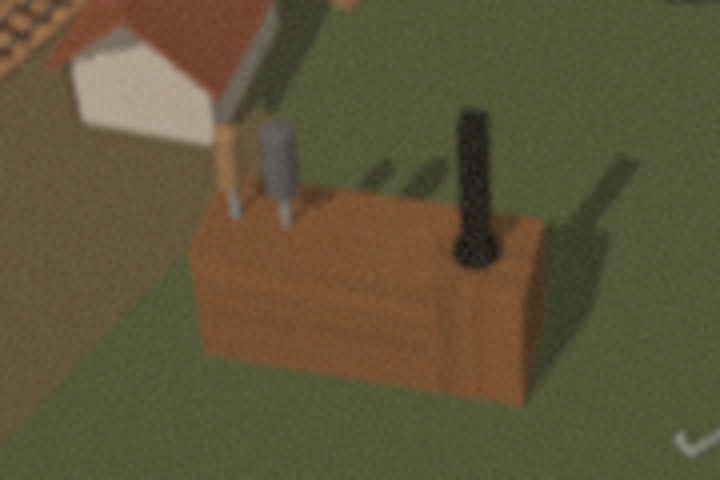

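Run:
```python
from h import *
o=r.observe(); d=r.get_image("wrist"); q=o["tool_rot"]; T=R.from_quat(q[[1,2,3,0]]).as_matrix()
W=d["world_to_cam"]; c=-W[:3,:3].T@W[:3,3]
print("cam in tool",T.T@(c-o["eef_pos"])); print("cam axes in tool\n",(T.T@W[:3,:3].T).round(3))
print("jaw dir world",T[:,1])
# pick handle top/bottom triangulate
S=r.get_image("scene"); D=r.get_image("side")
ms=[e for e in r.cut_out("scene","pick_grip") if 450<e["rect"][0]<460][0]["pixels"]
md=[e for e in r.cut_out("side","pick_grip") if 290<e["rect"][0]<300][0]["pixels"]
def ends(m):
    ys,xs=np.nonzero(m); P=np.c_[xs,ys].astype(float); return np.r_[P.mean(0),P.min(0),P.max(0)]
print(ends(ms),ends(md))
def linefit(m):
    ys,xs=np.nonzero(m); b=np.polyfit(ys,xs,1); return b
for a,b in [((np.polyval(linefit(ms),y1),y1),(np.polyval(linefit(md),y2),y2)) for y1,y2 in [(218.5,299),(234.6,318.5)]]:
    print(a,b,tri([ray(S,a),ray(D,b)]))
# spot axis
for z in (0.105,):
  print(onz(S,(289,223),z),onz(D,(354,221),z))
```

```text
cam in tool [-0.06955938  0.00012605 -0.0685427 ]
cam axes in tool
 [[ 0.    -0.274  0.962]
 [ 1.    -0.    -0.   ]
 [ 0.     0.962  0.274]]
jaw dir world [ 4.38340046e-01 -8.98809209e-01  9.55361475e-05]
[465.15151515 235.40151515 454.         218.         476.
 252.        ] [298.29166667 317.82142857 293.         297.         303.
 336.        ]
(np.float64(472.0887474848473), 218.5) (np.float64(298.0221640497204), 299) (array([0.52857198, 0.27889342, 0.1560848 ]), [np.float64(0.0003412812046661615), np.float64(0.00034128120466608164)])
(np.float64(465.48049730340506), 234.6) (np.float64(298.3013830798014), 318.5) (array([0.52912902, 0.27992036, 0.10882614]), [np.float64(0.00021597815782205452), np.float64(0.0002159781578220124)])
[ 0.5863968  -0.03478627  0.105     ] [ 0.57625147 -0.03323796  0.105     ]
```

Run:
```python
from h import *
S=r.get_image("scene"); D=r.get_image("side")
for n,d,b in (("s",S,(240,190,340,290)),("d",D,(310,195,400,280))):
    c=d["frame"][b[1]:b[3],b[0]:b[2]]; cv2.imwrite(f"pics/spot_{n}.png",cv2.resize(c,None,fx=6,fy=6,interpolation=cv2.INTER_CUBIC))
```

```text
(no output)
```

View pics/spot_s.png

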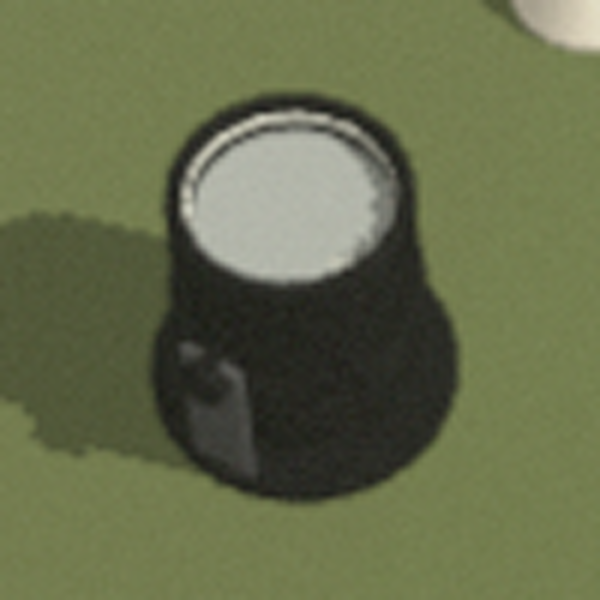

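View pics/spot_d.png

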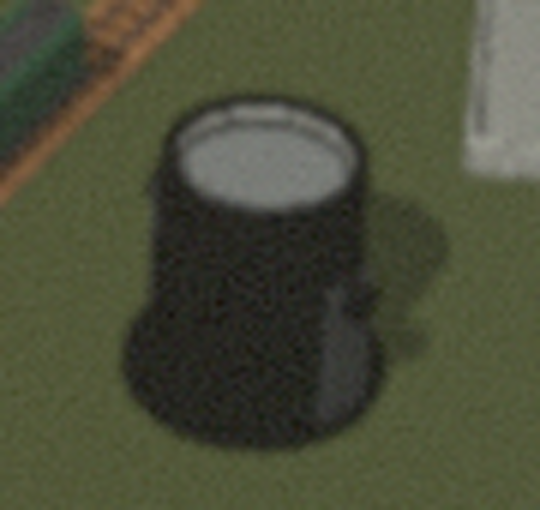

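```bash
cat >> h.py <<'E'
def view(target,a,L,off=(0,0)):
    """TCP position so that wrist camera axis hits target at distance L with tool yaw a"""
    T=R.from_quat(qdown(a)[[1,2,3,0]]).as_matrix()
    p=np.array([-.06956+.962*L,0.0,-.06854+.274*L]) + np.array([0,off[0],off[1]])
    return np.array(target)-T@p
E
python3 - <<'E'
from h import *
t=[0.583,-0.034,0.10]
for i,a in enumerate([np.pi/2-.06,-np.pi/2-.06]):
    p=view(t,a,0.19); q=qdown(a); print(p,r.ik(p,q))
    if r.ik(p,q) is None: continue
    r.move_pose(p,q); r.dwell(0.2)
    d=r.get_image("wrist"); o=r.observe(); print(o["time_s"],o["joint_pos"].round(2))
    np.savez(f"w{i}.npz",**d); cv2.imwrite(f"pics/w{i}.png",d["frame"])
    for n in ("ring","spot_rim"):
        for e in r.cut_out("wrist",n)[:2]: print(n,e["p"],e["rect"])
E
```

```text
[ 0.59945034 -0.03498821  0.21322   ] [ 0.51886069  0.54729905 -0.73097144  1.77794345  0.43075327  0.98269393
  1.12656277]
4.075 [ 0.52  0.55 -0.73  1.78  0.43  0.98  1.13]
ring 0.95 [246.1, 179.4, 377.8, 294.8]
spot_rim 0.62 [238.4, 131.3, 388.2, 308.4]
[ 0.56654966 -0.03301179  0.21322   ] [ 0.00552679  0.39169899 -0.02763862  1.88606318  0.01387367  0.86401279
 -1.65982557]
6.7917 [ 0.01  0.39 -0.03  1.89  0.01  0.86 -1.66]
ring 0.75 [258.5, 178.7, 389.5, 300.7]
ring 0.54 [247.4, 136.9, 398.7, 310.9]
spot_rim 0.96 [250.8, 137.5, 399.6, 309.7]
```

Run:
```python
import cv2
for i in (0,1):
    f=cv2.imread(f"pics/w{i}.png")[130:330,220:420]; cv2.imwrite(f"pics/w{i}z.png",cv2.resize(f,(600,600),interpolation=cv2.INTER_CUBIC))
```

```text
(no output)
```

View pics/w0z.png

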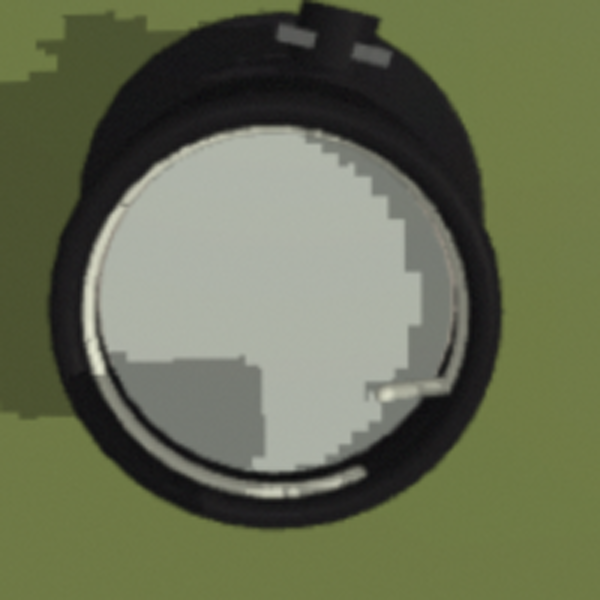

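View pics/w1z.png

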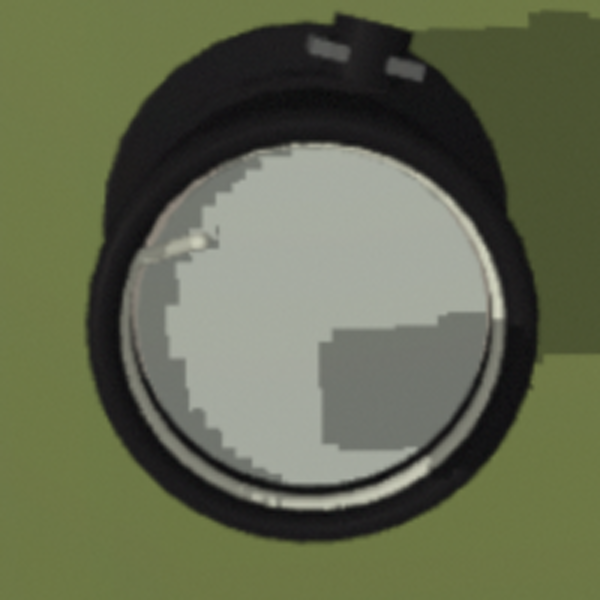

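View pics/w1.png

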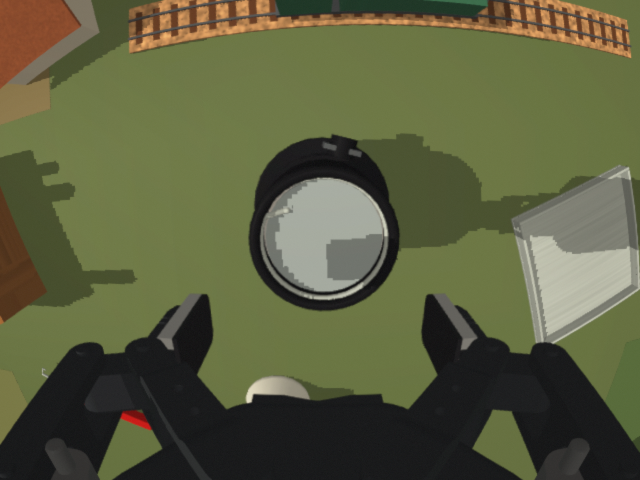

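View 0 shows the tail's bend at about px (369,259), its tip at (346,262) and the ring's plain end at (341,287). View 1 shows the tip at (289,210), with the bend hidden under the lip. I'll fit the rim and the tail numerically.

Run:
```python
from h import *
ds=[dict(np.load(f"w{i}.npz")) for i in (0,1)]
hs=[]
for i,d in enumerate(ds):
    g=cv2.cvtColor(d["frame"],cv2.COLOR_BGR2GRAY).astype(int); f=d["frame"].astype(int)
    gray=(abs(f[...,1]-f[...,0])<28)&(g>70)
    m=np.zeros(g.shape,np.uint8); c=(311,230) if i==0 else (324,236)
    yy,xx=np.mgrid[:480,:640]; m[gray&(np.hypot(xx-c[0],yy-c[1])<75)]=1
    n,lab,st,ce=cv2.connectedComponentsWithStats(m,connectivity=8)
    pts=np.argwhere(np.isin(lab,[k for k in range(1,n) if st[k,4]>30 and np.hypot(*(ce[k]-c))<62]))[:,::-1]
    h=cv2.convexHull(pts.astype(np.int32))[:,0]; hs.append(h); v=d["frame"].copy()
    print(i,[ (st[k,4],ce[k].round()) for k in range(1,n) if st[k,4]>30]); 
    cv2.polylines(v,[h],True,(0,0,255)); cv2.imwrite(f"pics/hull{i}.png",cv2.resize(v[130:330,220:420],(600,600)))
# densify hull by polar
def cont(h):
    out=[]
    for a,b in zip(h,np.roll(h,-1,0)):
        if np.hypot(*(b-a))<18: out.append((a+b)/2)
        out.append(a)
    return np.array(out,float)
P=[cont(h) for h in hs]
def res(p,rad=None):
    x,y,z,rr=p; t=np.linspace(0,2*np.pi,721); C=np.c_[x+rr*np.cos(t),y+rr*np.sin(t),0*t+z]; out=[]
    for d,p_ in zip(ds,P):
        pr=proj(d,C,True); D=np.hypot(*(p_[:,None]-pr[None]).transpose(2,0,1)); k=D.argmin(1)
        c0=pr.mean(0); s=np.sign(np.hypot(*(p_-c0).T)-np.hypot(*(pr[k]-c0).T)); out.append(s*D.min(1))
    return np.concatenate(out)
s=least_squares(res,[.583,-.034,.1,.033],loss="soft_l1",f_scale=.7,x_scale=[.01]*4); print(s.x,np.abs(s.fun).mean())
s2=least_squares(lambda q:res([q[0],q[1],q[2],.033]),[.583,-.034,.1],loss="soft_l1",f_scale=.7,x_scale=[.01]*3); print(s2.x,np.abs(s2.fun).mean())
x,y=s2.x[:2]; zc=.0985
tip,res_=tri([ray(ds[0],(346.5,261.5),True),ray(ds[1],(288.5,210.5),True)]); print("tip",tip,res_)
b=onz(ds[0],(369,259),zc,True); e=onz(ds[0],(341,287.3),zc,True)
for n,p in (("bend",b),("end",e),("tip",tip)): print(n,p,np.hypot(p[0]-x,p[1]-y),np.degrees(np.arctan2(p[1]-y,p[0]-x)))
print("tail dir deg",np.degrees(np.arctan2(*(tip-b)[1::-1])),np.hypot(*(tip-b)[:2]))
```

```text
0 [(np.int32(11963), array([311., 231.]))]
1 [(np.int32(11947), array([324., 237.]))]
[ 0.58083393 -0.0380423   0.10088069  0.03298323] 0.2248515168873316
[ 0.58083285 -0.03804397  0.10083829] 0.2255403951753631
tip [ 0.59710073 -0.02051977  0.09664469] [np.float64(0.0002643330848255196), np.float64(0.00026433308482550605)]
bend [ 0.59584554 -0.00838942  0.0985    ] 0.033238132945223604 63.149072397920214
end [ 0.61107977 -0.02386104  0.0985    ] 0.03340705784634434 25.122105957979006
tip [ 0.59710073 -0.02051977  0.09664469] 0.023911115197664028 47.12915297888663
tail dir deg -84.09234458250562 0.012195123862559429
```

View pics/hull0.png

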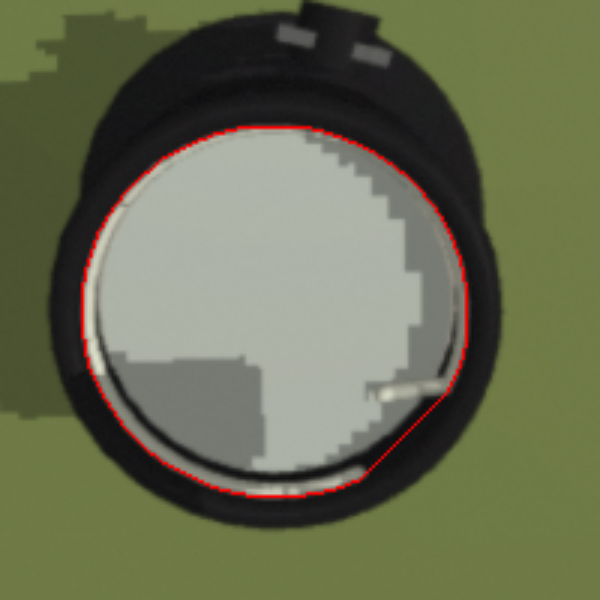

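View pics/hull1.png

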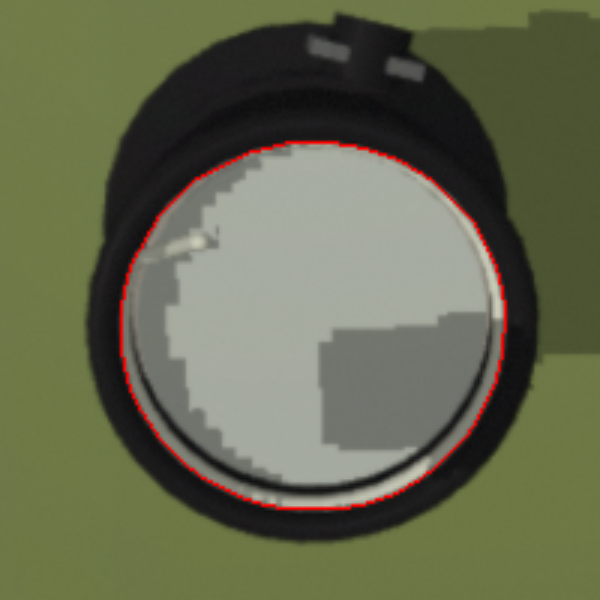

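Run:
```python
from h import *
S=r.get_image("scene"); D=r.get_image("side")
c=np.array([onz(S,p,.072)[:2] for p in [(444.5,237),(470,236.5),(489.5,308.3),(461,309.3)]]); print(c.round(4))
e=[c[3]-c[0],c[2]-c[1]]; print([ (np.hypot(*v),np.degrees(np.arctan2(v[1],v[0]))) for v in e], c.mean(0))
d2=np.array([onz(D,(180+x/4,270+y/4),.072)[:2] for x,y in [(193,243),(527,278),(543,218),(243,180)]]);print(d2.round(4)); 
for a,b in ((1,0),(2,3)):
  v=d2[b]-d2[a]; print(np.hypot(*v),np.degrees(np.arctan2(v[1],v[0])))
# block mask oriented: use grayscale edges of top face; tray corners via mask
for cam,d in (("scene",S),("side",D)):
    m=r.cut_out(cam,"tray")[0]["pixels"].astype(np.uint8)
    cs=max(cv2.findContours(m,0,2)[0],key=cv2.contourArea); q=cv2.approxPolyDP(cv2.convexHull(cs),5,True)[:,0]
    w=np.array([onz(d,p,.016)[:2] for p in q]); print(cam,q.tolist(),w.round(4).tolist(),w.mean(0))
# screwdrivers base at z=.072
for p in [(286/4+400,355/4+200),(298/4+400,405/4+200)]: print("scrd",onz(S,p,.072))
for p in [(234/4+180,217/4+270),(286/4+180,226/4+270)]: print("scrd side",onz(D,p,.072))
```

```text
[[0.5175 0.2494]
 [0.5035 0.296 ]
 [0.6451 0.3416]
 [0.6599 0.2944]]
[(np.float64(0.14936476325574366), np.float64(17.52852754256425)), (np.float64(0.14878839778695738), np.float64(17.86220180192141))] [0.5815179  0.29534898]
[[0.6408 0.3379]
 [0.501  0.2818]
 [0.5124 0.2477]
 [0.6445 0.2959]]
0.15071726786902534 21.87935205017646
0.1406139411988403 20.047714823238227Traceback (most recent call last):
  File "<stdin>", line 10, in <module>
IndexError: list index out of range
```

Run:
```python
from h import *
a=np.radians(108); p=[0.529,0.280,0.285]
r.servo_line(r.observe()["eef_pos"]+np.array([0,0,.07]),speed=.2)
print(r.ik(p,qdown(a)))
r.move_pose(p,qdown(a)); r.dwell(.15)
d=r.get_image("wrist"); np.savez("w2.npz",**d); cv2.imwrite("pics/w2.png",d["frame"])
for e in r.cut_out("wrist","pick_grip")[:2]: print(e["p"],e["rect"])
o=r.observe(); print(o["time_s"],o["eef_pos"],o["joint_pos"].round(2))
for cam in ("scene","side"):
    d=r.get_image(cam)
    for e in r.cut_out(cam,"tray")[:1]:
        m=e["pixels"].astype(np.uint8); cs=max(cv2.findContours(m,0,2)[0],key=cv2.contourArea); q=cv2.approxPolyDP(cv2.convexHull(cs),5,True)[:,0]
        w=np.array([onz(d,p,.016)[:2] for p in q]); print(cam,q.tolist(),w.round(4).tolist(),w.mean(0))
```

```text
[ 0.23349249  0.64115606 -1.17572285  1.70046288  0.62515175  1.23248476
  0.79232994]
0.91 [304.0, 211.5, 331.2, 272.6]
0.8 [438.4, 228.7, 479.0, 319.7]
9.8917 [0.52905445 0.27984146 0.28494081] [ 0.23  0.64 -1.18  1.7   0.63  1.23  0.79]
scene [[221, 173], [218, 226], [151, 229], [157, 176]] [[0.4362, -0.2437], [0.5725, -0.196], [0.6156, -0.3245], [0.482, -0.3761]] [ 0.52655231 -0.28508413]
side [[390, 191], [440, 194], [442, 227], [389, 222]] [[0.6044, -0.3218], [0.4799, -0.3768], [0.426, -0.2332], [0.5491, -0.1864]] [ 0.51484366 -0.27956807]
```

View pics/w2.png

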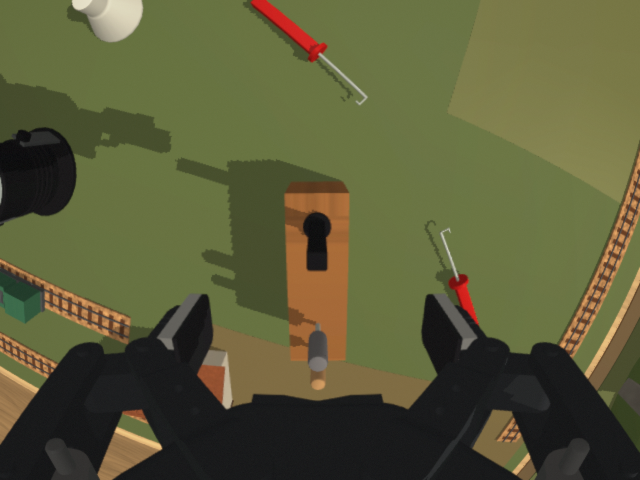

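The black pick's collar is at (316,228) and its handle top at (317,261). The block is straight in the picture, which confirms a yaw of about 18°. The red pick at (460,285) is a look-alike.

Run:
```python
from h import *
d=dict(np.load("w2.npz")); print(d["frame"][200:300,290:345].mean(2).round()[::6,::3].astype(int).tolist()[5:])
for n,uv,z in (("collar",(316.5,227),.076),("top",(317,260.5),.156)): print(n,onz(d,uv,z,True))
for p in [(286.5,200),(349,200),(290,358),(346,358)]: print(onz(d,p,.072,True))
```

```text
[[106, 107, 106, 83, 69, 20, 19, 17, 15, 14, 15, 17, 25, 34, 105, 107, 108, 108, 106], [102, 102, 103, 103, 103, 96, 24, 14, 17, 15, 11, 13, 40, 102, 104, 103, 102, 103, 104], [105, 105, 105, 105, 105, 106, 28, 16, 15, 15, 16, 15, 61, 107, 105, 106, 107, 106, 105], [112, 111, 112, 111, 111, 109, 22, 16, 17, 14, 15, 14, 42, 112, 111, 112, 111, 111, 112], [110, 111, 111, 112, 111, 106, 24, 26, 27, 27, 28, 25, 37, 110, 111, 111, 111, 110, 110], [111, 111, 112, 111, 111, 108, 25, 27, 26, 27, 26, 26, 35, 110, 112, 110, 112, 111, 111], [110, 111, 110, 111, 110, 109, 23, 26, 27, 26, 26, 27, 37, 111, 111, 111, 111, 110, 111], [111, 110, 111, 111, 110, 112, 110, 108, 109, 110, 109, 108, 111, 111, 111, 111, 110, 111, 112], [111, 111, 111, 110, 111, 111, 110, 111, 111, 109, 111, 111, 110, 111, 110, 111, 111, 111, 111], [110, 109, 109, 110, 110, 110, 110, 110, 109, 109, 109, 110, 109, 109, 110, 110, 110, 110, 110], [109, 109, 110, 109, 110, 109, 110, 110, 110, 109, 110, 111, 110, 109, 109, 110, 110, 109, 111], [109, 110, 110, 108, 109, 110, 110, 110, 109, 109, 110, 109, 110, 110, 109, 109, 109, 110, 109]]
collar [0.53023668 0.27949571 0.076     ]
top [0.5293832  0.27962201 0.156     ]
[0.51784701 0.25112963 0.072     ]
[0.50296283 0.2970468  0.072     ]
[0.65488024 0.29455403 0.072     ]
[0.63925413 0.3428903  0.072     ]
```

Run:
```python
from h import *
a=np.radians(18.1+90); q=qdown(a)
r.gripper_to(.05)
r.servo_line([.5297,.2796,.170],frame=q,speed=.15)
o0=r.observe(); r.gripper_to(0.0,60); r.dwell(.2); o=r.observe()
print(o0["eef_pos"],o["eef_pos"],o["gripper_width"],o["wrist_force"]-o0["wrist_force"],(o["ft_torque"]-o0["ft_torque"]).round(3))
print(r.servo_line([.5297,.2796,.295],speed=.12,stop_force=8)); r.dwell(.2)
o=r.observe(); print(o["time_s"],o["eef_pos"],o["wrist_force"],o["gripper_width"])
d=r.get_image("wrist"); np.savez("w3.npz",**d); cv2.imwrite("pics/w3.png",d["frame"]); cv2.imwrite("pics/w3z.png",cv2.resize(d["frame"][180:330,240:400],None,fx=4,fy=4,interpolation=cv2.INTER_CUBIC))
for c in("scene","side"):
    d=r.get_image(c); np.savez(c+"3.npz",**d); cv2.imwrite(f"pics/{c}3.png",d["frame"])
```

```text
[0.53002451 0.28023326 0.17093599] [0.53005598 0.27989338 0.17085454] 0.011009772390416474 [ 0.17792866 -0.73186731  5.8878914 ] [-0.252  0.05  -0.044]
False
13.4667 [0.52955854 0.27948849 0.29436412] [ 0.13528701 -0.82220649 -1.39998779] 0.011309968836799923
```

View pics/w3z.png

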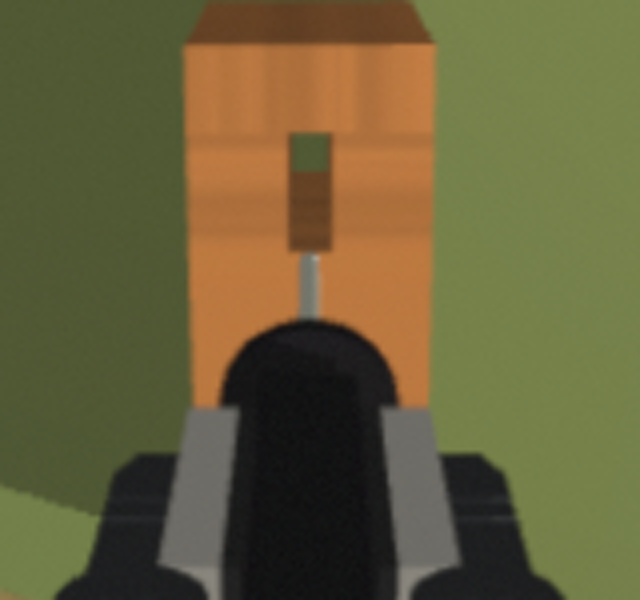

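View pics/side3.png

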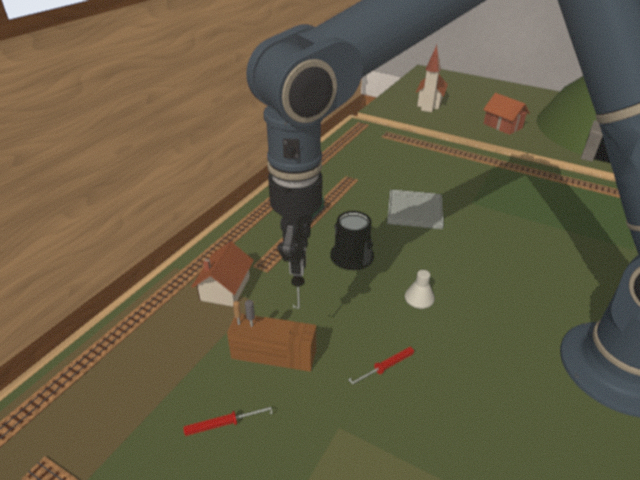

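```bash
python3 - <<'E'
from h import *
d=dict(np.load("w3.npz")); 
near,far=onz(d,(317.6,180+133/4),.072,True),onz(d,(317.6,180+250/4),.072,True)
print("slot",near,far,np.hypot(*(far-near)[:2])); h=np.array([np.cos(np.radians(18.1)),np.sin(np.radians(18.1))])
# occlusion by the foot? far edge might be real end
print("shank from near",near[:2]+.008*h,"from far",far[:2]-.017*h)
e=np.array([.52955854,.27948849,.29436412])
T=R.from_quat(qdown(np.radians(108.1))[[1,2,3,0]]).as_matrix()
for zz in (-.15885+.0016,-.1439,-.12):
    for off in (-.002,0,.002):
        P=e+np.r_[off*h,zz]; print(zz,off,proj(d,P,True).round(1))
E
python3 - <<'E'
import cv2,numpy as np
f=np.load("w3.npz")["frame"]; cv2.imwrite("pics/w3zz.png",cv2.resize(f[205:270,285:350],None,fx=9,fy=9,interpolation=cv2.INTER_NEAREST))
s=np.load("side3.npz")["frame"]; cv2.imwrite("pics/side3z.png",cv2.resize(s[250:350,250:350],None,fx=6,fy=6,interpolation=cv2.INTER_CUBIC))
E
```

```text
slot [0.52265197 0.27760507 0.072     ] [0.54593265 0.28522411 0.072     ] 0.024495715608891622
shank from near [0.53025609 0.28009048] from far [0.52977389 0.27994261]
-0.15725 -0.002 [[317.2 242.6]]
-0.15725 0 [[317.2 245.6]]
-0.15725 0.002 [[317.2 248.6]]
-0.1439 -0.002 [[317.3 248.9]]
-0.1439 0 [[317.3 252. ]]
-0.1439 0.002 [[317.3 255.2]]
-0.12 -0.002 [[317.3 262.2]]
-0.12 0 [[317.3 265.7]]
-0.12 0.002 [[317.3 269.1]]
```

View pics/w3zz.png

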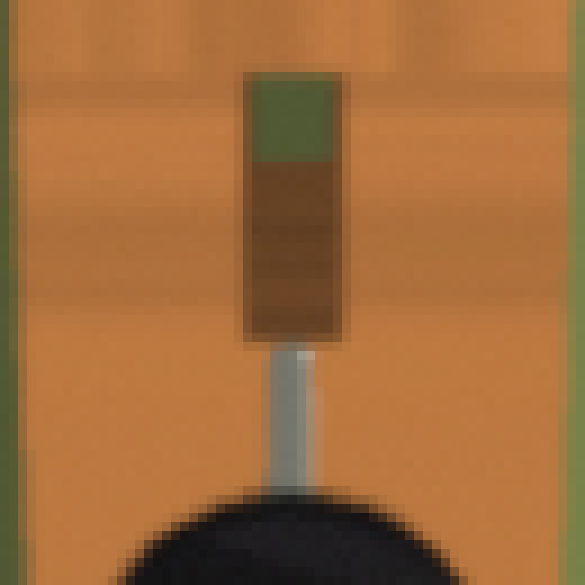

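View pics/side3z.png

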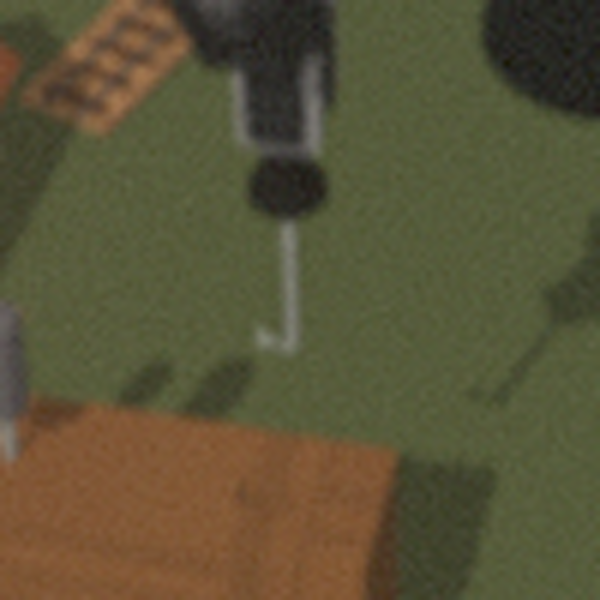

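The pick is held upright: its shank ends at px (317,243), within about 0.3 mm of the expected place. The slot it left is at (317,213–242). Next I go over the spotlight.

```bash
cat >> h.py <<'E'
th=np.radians(-82.); U=np.array([np.cos(th),np.sin(th)]); Y=np.array([-U[1],U[0]])
BEND=np.array([.5955,-.0085]); ZF=.15885
def tcp_for(s,lat=0.,zfoot=None,bend=BEND):
    "TCP for pick_foot s along the tail, underside at zfoot"
    f=bend+s*U+(lat-.00485)*Y; return np.r_[f,zfoot+ZF]
QR=qdown(th+np.pi)   # hook x = Y (yaw th+90), jaws another +90
E
python3 - <<'E'
from h import *
r.servo_line(tcp_for(.021,0,.150),frame=QR,speed=.2)
r.servo_line(tcp_for(.021,0,.108),speed=.1); r.dwell(.3)
o=r.observe(); print(o["time_s"],o["eef_pos"],tcp_for(.021,0,.108),o["wrist_force"],o["joint_pos"].round(2))
d=r.get_image("wrist"); np.savez("w4.npz",**d); cv2.imwrite("pics/w4z.png",cv2.resize(d["frame"][150:330,220:420],None,fx=4,fy=3.3333,interpolation=cv2.INTER_CUBIC)[:, :800])
E
```

```text
16.2167 [ 0.59383103 -0.02989258  0.26736895] [ 0.59361983 -0.02997062  0.26685   ] [ 0.47132706 -0.54678371 -0.73424219] [ 0.77  0.65 -1.16  1.73  0.64  1.2   1.14]
```

View pics/w4z.png

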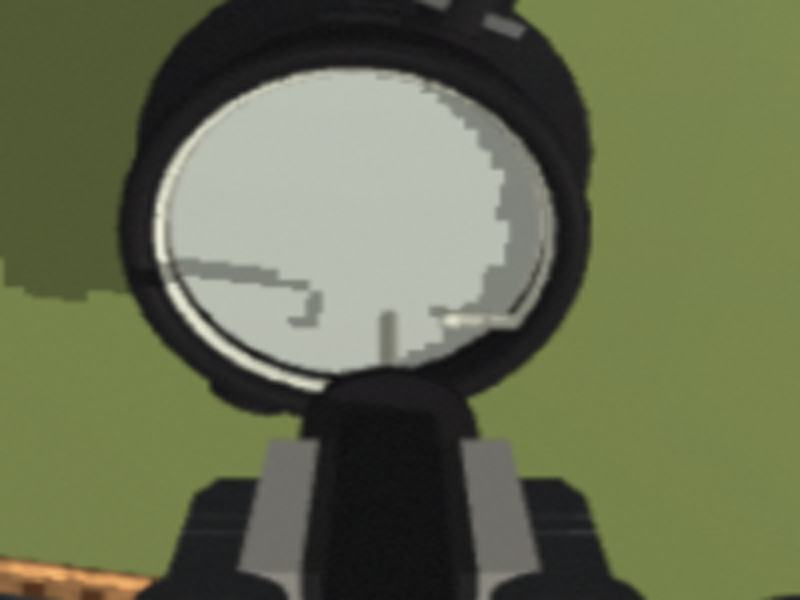

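Run:
```python
from h import *
d=dict(np.load("w4.npz"))
b=onz(d,(349.8,246.2),.0985,True); tip=onz(d,(220+437/4,150+318/3.3333),.0965,True)
e=np.array([0.59383103,-0.02989258,.26737])
print("bend",b,"tip",tip); v=(tip-b)[:2]; print(np.hypot(*v),np.degrees(np.arctan2(v[1],v[0])))
f=e[:2]+.00485*Y-b[:2]; print("foot rel to bend: along",f@U,"lat",f@Y)
for off in(-.0015,0): print("shank pred",proj(d,np.r_[e[:2]+off*Y,e[2]-ZF],True))
pr=proj(d,np.r_[BEND,.0985],True); print("BEND pred",pr, proj(d,np.r_[BEND+.0135*U,.096],True))
cv2.imwrite("pics/w4zz.png",cv2.resize(d["frame"][225:270,300:365],None,fx=12,fy=12,interpolation=cv2.INTER_NEAREST))
```

```text
bend [ 0.59517519 -0.00768671  0.0985    ] tip [ 0.59713023 -0.02134025  0.0965    ]
0.013792802072016006 -81.85123770006771
foot rel to bend: along 0.021802695830914584 lat 0.00042846557108985466
shank pred [[317.44266252 242.05757327]]
shank pred [[317.4425536  244.29476696]]
BEND pred [[348.53554528 246.49782617]] [[328.40267631 245.42750885]]
```

View pics/w4zz.png

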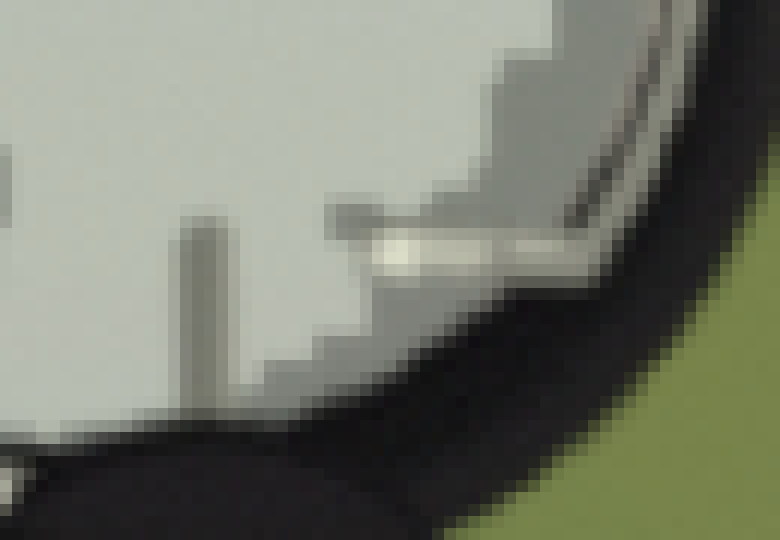

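The tail lies from px (330,246) to its bend at (349,247), within 0.5 mm of my model and square to the hook. Now the touch-down.

Run:
```python
from h import *
r.servo_line(tcp_for(.021,0,.0992),speed=.03); r.dwell(.3)
o=r.observe(); f0=o["wrist_force"]; print(o["eef_pos"]-tcp_for(.021,0,.0992),f0)
hit=r.servo_line(tcp_for(.021,0,.0885),speed=.004,stop_force=1.2)
o=r.observe(); print(hit,o["time_s"],o["eef_pos"],"foot z",o["eef_pos"][2]-ZF,o["wrist_force"]-f0)
r.dwell(.1); o=r.observe(); print(o["eef_pos"],o["eef_pos"][2]-ZF,o["wrist_force"]-f0)
```

```text
[5.14502814e-05 5.90785968e-05 1.30807297e-04] [-0.10089407  0.85030834  0.10770092]
True 18.4333 [ 0.59361891 -0.02999112  0.25267406] foot z 0.09382405940532573 [-1.28383864 -1.29694265  3.93724294]
[ 0.59361753 -0.0300148   0.25262896] 0.09377896097854138 [ 0.49057655 -0.70860483  4.7864438 ]
```

Run:
```python
from h import *
for z in (.0940,.0942):
    r.servo_line(tcp_for(.021,0,z),speed=.01); r.dwell(.15); F=[]
    for _ in range(3): o=r.observe(); F.append(o["wrist_force"]); r.dwell(.05)
    print(z,o["eef_pos"][2]-ZF,np.mean(F,0).round(2),o["time_s"])
```

```text
0.094 0.09392764649228752 [ 0.43 -0.12  1.69] 19.05
0.0942 0.0940368792586514 [0.81 0.24 0.45] 19.6
```

Run:
```python
from h import *
Z=.0946
r.servo_line(tcp_for(.021,0,Z),speed=.01); r.dwell(.1); f0=r.observe()["wrist_force"]; print(f0)
for s in (.0165,.014,.0115,.009,.0065):
    hit=r.servo_line(tcp_for(s,0,Z),speed=.008,stop_force=6)
    o=r.observe(); print(s,hit,o["time_s"],o["eef_pos"][2]-ZF,(o["wrist_force"]-f0).round(2), ((o["eef_pos"]-tcp_for(s,0,Z))*1e3).round(2))
    if hit: break
d=r.get_image("wrist"); np.savez("w5.npz",**d); cv2.imwrite("pics/w5zz.png",cv2.resize(d["frame"][205:270,290:365],None,fx=9,fy=9,interpolation=cv2.INTER_NEAREST))
```

```text
[ 0.09354208 -0.41561911 -0.14822489]
0.0165 False 20.7083 0.09461221358404304 [ 0.22  0.89 -0.03] [ 0.01 -0.    0.01]
0.014 False 21.1667 0.09461748146610693 [ 0.28  0.67 -0.75] [-0.01  0.04  0.02]
0.0115 False 21.625 0.0944341163696562 [-0.48 -2.62 -1.15] [ 0.08 -0.67 -0.17]
0.009 False 22.0833 0.09449497555231784 [-0.74  0.97 -2.31] [-0.48  1.29 -0.11]
0.0065 False 22.5417 0.09471193012244572 [-1.1   1.45 -1.25] [-0.01  0.51  0.11]
```

View pics/w5zz.png

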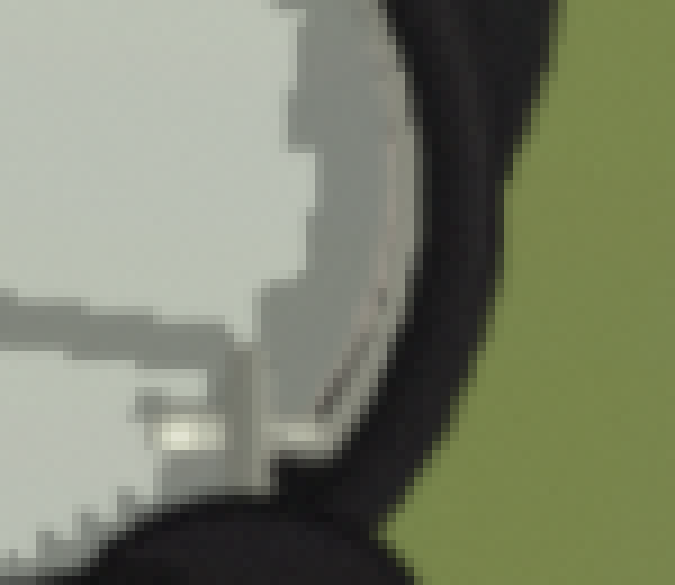

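The shank now stands between the tail's tip (px 310,253) and its bend (325,253), with the tail crossing behind it, so the hook is under the tail. Next I ease it up.

Run:
```python
from h import *
f0=np.array([.09,-.4,-.15])
for z,v in ((.100,.006),(.106,.007),(.112,.007),(.118,.007),(.124,.007),(.131,.008)):
    hit=r.servo_line(tcp_for(.0065,0,z),speed=v,stop_force=9)
    o=r.observe(); print(z,hit,o["time_s"],round(o["eef_pos"][2]-ZF,4),(o["wrist_force"]-f0).round(2),((o["eef_pos"]-tcp_for(.0065,0,z))*1e3).round(2))
    if hit: break
d=r.get_image("wrist"); cv2.imwrite("pics/w6z.png",cv2.resize(d["frame"][150:330,220:420],None,fx=4,fy=3.3333,interpolation=cv2.INTER_CUBIC)[:, :800])
d=r.get_image("side"); cv2.imwrite("pics/side6.png",cv2.resize(d["frame"][160:300,280:420],None,fx=4,fy=4,interpolation=cv2.INTER_CUBIC))
```

```text
0.1 False 23.6417 0.1002 [-0.14  0.99 -2.17] [0.08 0.26 0.16]
0.106 False 24.65 0.1059 [-0.33  1.41 -1.57] [-0.11  0.03 -0.06]
0.112 False 25.6583 0.1123 [-0.61  1.2  -0.03] [ 0.05 -0.19  0.26]
0.118 False 26.6667 0.118 [-0.32  0.59 -0.22] [ 0.    0.04 -0.03]
0.124 False 27.675 0.124 [ 0.41 -0.    0.18] [-0.01  0.   -0.03]
0.131 False 28.7 0.131 [ 0.39  0.37 -0.69] [-0.01 -0.03 -0.04]
```

View pics/w6z.png

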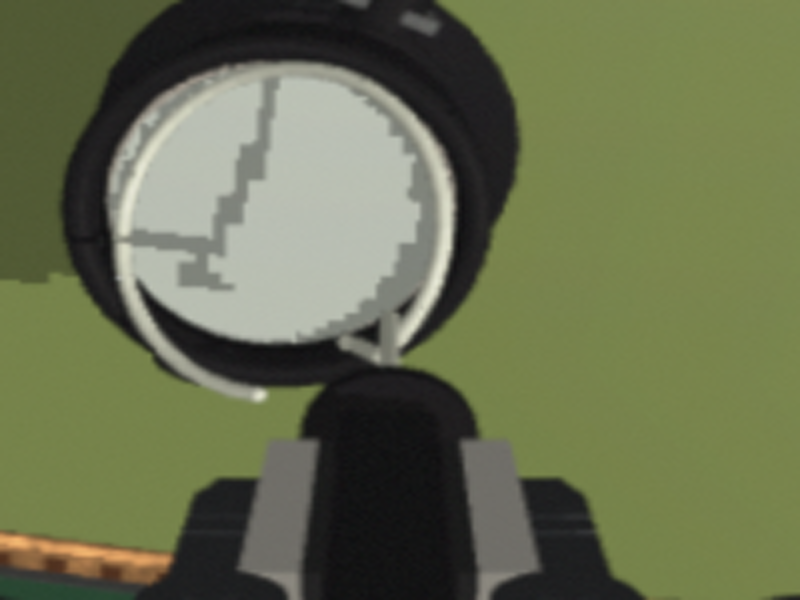

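View pics/side6.png

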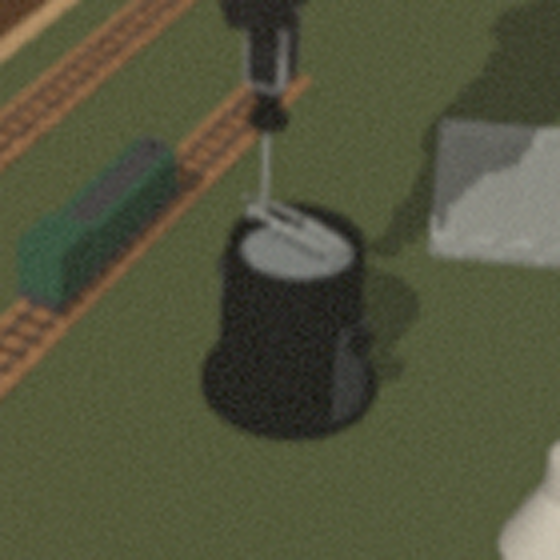

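The ring's bend sits on the hook at zoom (388,355), and its far side still leans in the can. I raise it while drifting towards the can's middle.

Run:
```python
from h import *
f0=np.array([.09,-.4,-.15]); C=np.array([.5808,-.038])
s0=BEND+.0065*U
for k,z in ((.45,.152),(1,.178)):
    f=s0+(C-s0)*k*.9; p=np.r_[f-.00485*Y,z+ZF]
    hit=r.servo_line(p,speed=.013,stop_force=5); o=r.observe(); print(hit,o["time_s"],(o["wrist_force"]-f0).round(2),((o["eef_pos"]-p)*1e3).round(1))
    if hit: break
d=r.get_image("wrist"); cv2.imwrite("pics/w7.png",d["frame"])
d=r.get_image("side"); cv2.imwrite("pics/side7.png",cv2.resize(d["frame"][130:270,280:420],None,fx=4,fy=4,interpolation=cv2.INTER_CUBIC))
```

```text
False 30.7833 [ 0.04  0.86 -0.87] [-0.   0.  -0.1]
False 33.2 [-0.45  0.08 -0.13] [-0.  0. -0.]
```

View pics/w7.png

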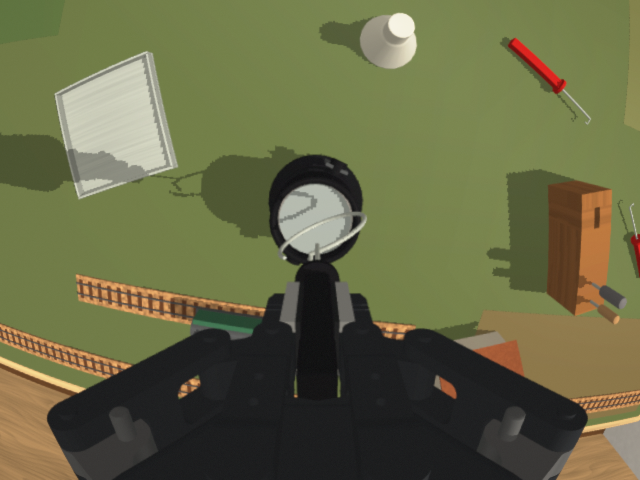

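View pics/side7.png

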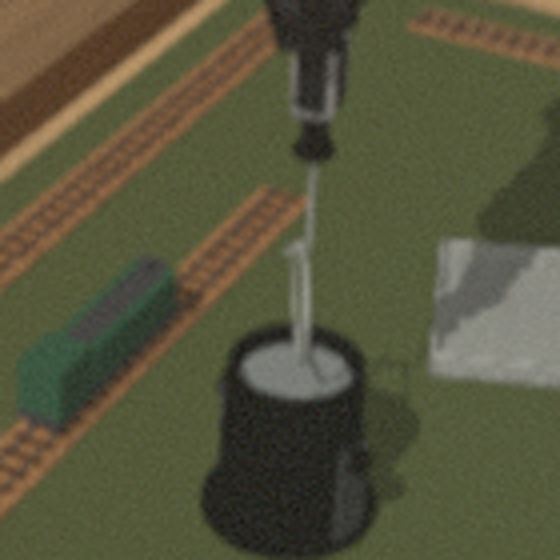

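The ring hangs upright and clear. From above it spans px (285,255) to (365,215), so its plane is turned about 27° from the jaw line. The tray's corners are at (56,95), (150,53), (177,166) and (80,197).

```bash
python3 - <<'E'
from h import *
o=r.observe(); e=o["eef_pos"]; d=r.get_image("wrist")
w=np.array([onz(d,p,.016,True)[:2] for p in [(56,95),(150,53),(177,166),(80,197)]]); print(w.round(4),w.mean(0), [np.hypot(*(w[i]-w[i-1])).round(3) for i in range(4)])
r.servo_line(np.r_[e[:2],.192+ZF],speed=.025)
C=np.array([.524,-.282]); n=np.radians(35); N=np.array([np.cos(n),np.sin(n)])
p=np.r_[C-.033*N-.00485*Y,.170+ZF]; print(r.ik(p,QR))
print(r.servo_line(p,speed=.065)); r.dwell(.3)
o=r.observe(); print(o["time_s"],o["eef_pos"]-p,o["joint_pos"].round(2))
d=r.get_image("wrist"); np.savez("w8.npz",**d); cv2.imwrite("pics/w8.png",d["frame"])
for c in ("side","scene"):
    d=r.get_image(c); cv2.imwrite(f"pics/{c}8.png",d["frame"]); np.savez(c+"8.npz",**d)
E
python3 -c "
import cv2
f=cv2.imread('pics/side8.png');cv2.imwrite('pics/side8z.png',cv2.resize(f[100:240,360:500],None,fx=4,fy=4,interpolation=cv2.INTER_CUBIC))
f=cv2.imread('pics/w8.png');cv2.imwrite('pics/w8z.png',cv2.resize(f[120:320,200:440],None,fx=3,fy=3,interpolation=cv2.INTER_CUBIC))"
```

```text
[[ 0.482  -0.375 ]
 [ 0.4335 -0.2434]
 [ 0.5586 -0.1944]
 [ 0.6073 -0.3268]] [ 0.52034313 -0.28489755] [np.float64(0.134), np.float64(0.14), np.float64(0.134), np.float64(0.141)]
[ 1.33821481  0.58992093 -1.25765067  1.69603333  0.58269222  1.29342915
  1.67086477]
False
38.8083 [2.10066889e-05 3.07384661e-05 2.99333964e-05] [ 1.34  0.6  -1.27  1.7   0.59  1.3   1.66]
```

View pics/w8z.png

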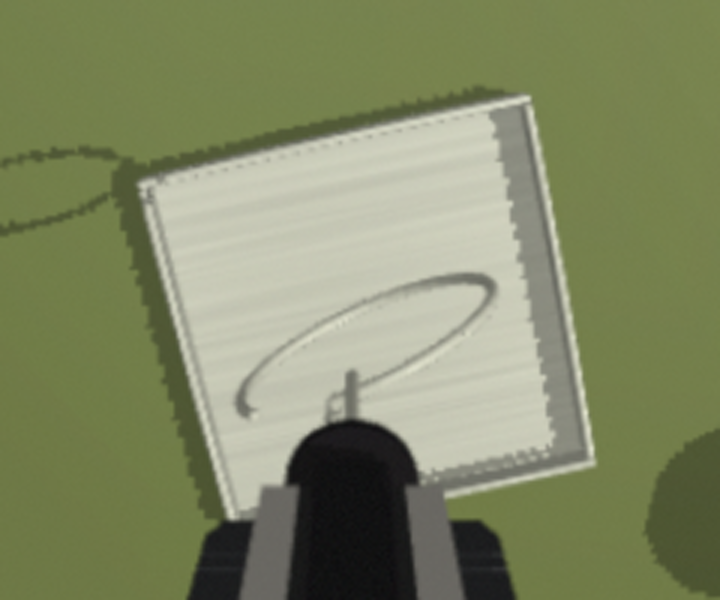

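View pics/side8z.png

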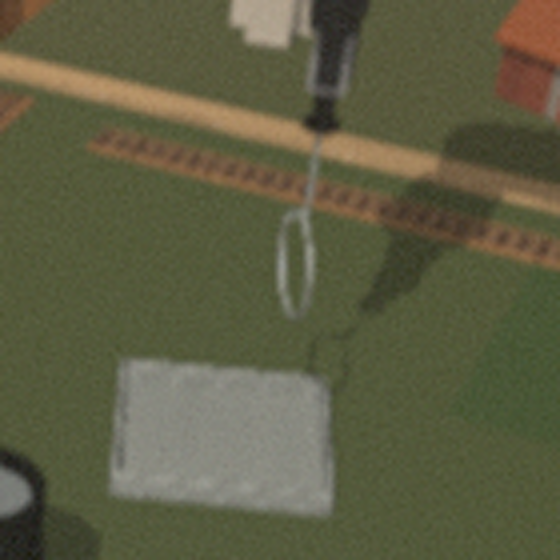

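Run:
```python
from h import *
C=np.array([.521,-.284]); n=np.radians(34.5); N=np.array([np.cos(n),np.sin(n)])
def P(lat,zf): return np.r_[C+(lat-.033)*N-.00485*Y,zf+ZF]
r.servo_line(P(0,.085),speed=.05)
r.servo_line(P(0,.0672),speed=.02)
f0=r.observe()["wrist_force"]
d=r.get_image("side"); cv2.imwrite("pics/side9.png",cv2.resize(d["frame"][120:260,360:500],None,fx=4,fy=4,interpolation=cv2.INTER_CUBIC))
for t in np.radians([12,28,45]):
    r.servo_line(P(.065*np.sin(t),.003+.066*np.cos(t)-.0026),speed=.025)
o=r.observe(); print(o["time_s"],o["wrist_force"]-f0)
d=r.get_image("side"); cv2.imwrite("pics/side10.png",cv2.resize(d["frame"][120:260,360:500],None,fx=4,fy=4,interpolation=cv2.INTER_CUBIC))
d=r.get_image("wrist"); cv2.imwrite("pics/w10.png",d["frame"][120:400,150:490])
```

```text
44.4 [-0.29859833 -0.6697741  -0.83706261]
```

View pics/side9.png

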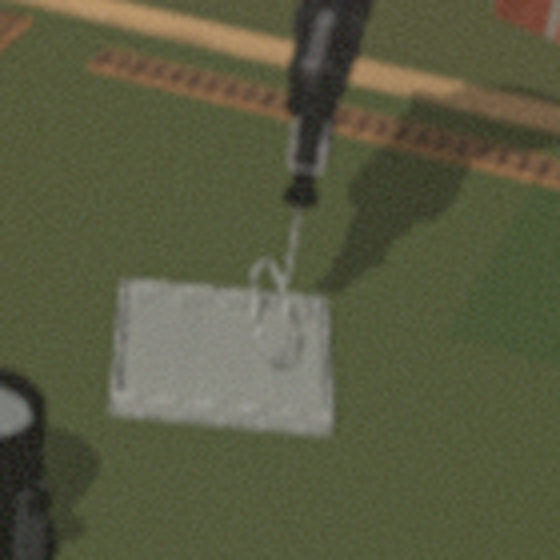

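View pics/side10.png

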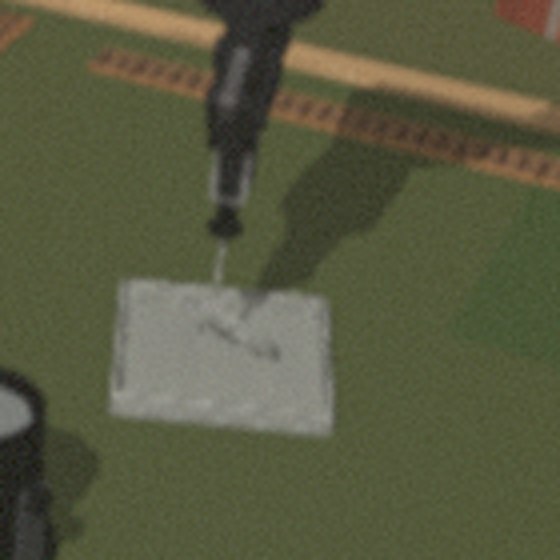

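View pics/w10.png

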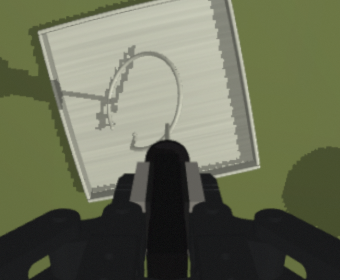

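The ring leans about halfway over, with the hook still in its bend (wrist crop px 165,135) and its body towards the tray's middle. I continue the arc.

Run:
```python
from h import *
C=np.array([.521,-.284]); n=np.radians(34.5); N=np.array([np.cos(n),np.sin(n)])
def P(lat,zf): return np.r_[C+(lat-.033)*N-.00485*Y,zf+ZF]
for t in np.radians([58,72,80]):
    r.servo_line(P(.065*np.sin(t),.003+.066*np.cos(t)-.0026),speed=.025)
r.servo_line(P(.064,.0085),speed=.02)
o=r.observe(); f0=o["wrist_force"]
hit=r.servo_line(P(.064,.0042),speed=.006,stop_force=2.5)
o=r.observe(); print(hit,o["time_s"],o["eef_pos"][2]-ZF,o["wrist_force"]-f0)
d=r.get_image("side"); cv2.imwrite("pics/side11.png",cv2.resize(d["frame"][140:260,370:490],None,fx=5,fy=5,interpolation=cv2.INTER_CUBIC))
d=r.get_image("wrist"); np.savez("w11.npz",**d); cv2.imwrite("pics/w11.png",cv2.resize(d["frame"][120:320,180:420],None,fx=3,fy=3,interpolation=cv2.INTER_CUBIC))
```

```text
False 47.7333 0.004236211361676345 [-0.18864256 -0.18178477 -0.08251338]
```

View pics/side11.png

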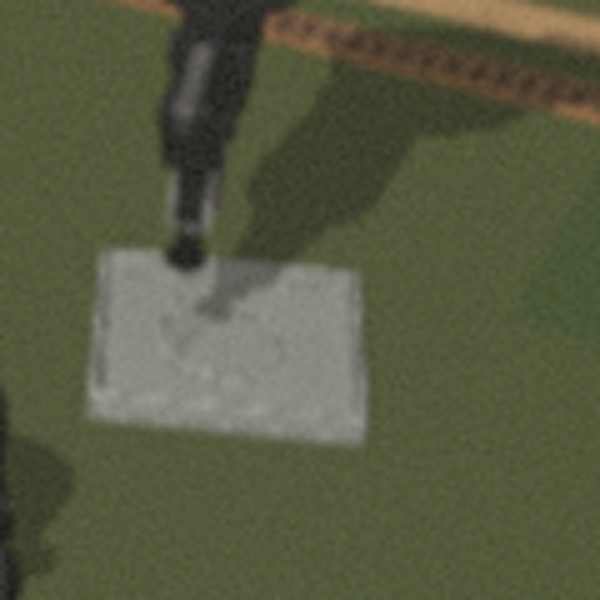

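View pics/w11.png

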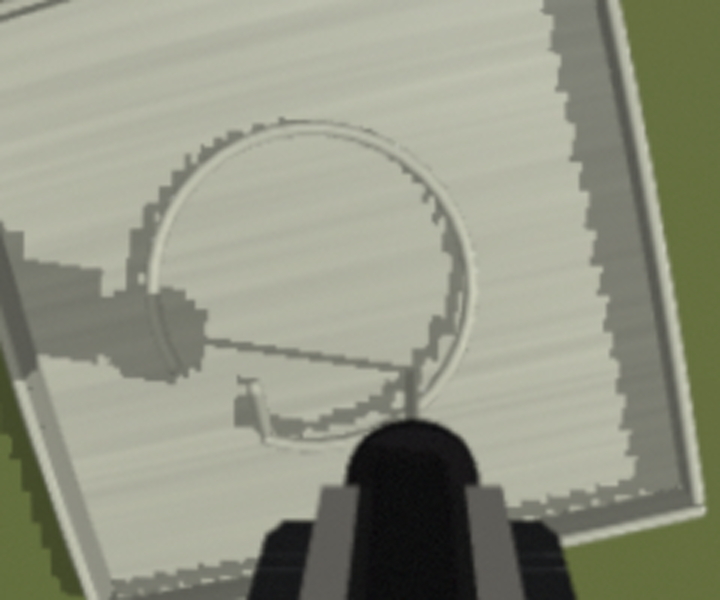

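The ring lies flat, but the hook has slid along the wire. The bend is at zoom (265,437), the tail tip at (255,385) and the hook at (410,405). I'll measure the ring and trace the hook back along the wire and off the tail.

Run:
```python
from h import *
d=dict(np.load("w11.npz")); 
def w(x,y,z): return onz(d,(180+x/3,120+y/3),z,True)[:2]
pts=np.array([w(x,y,.006) for x,y in [(312,127),(470,280),(152,285),(440,200),(180,190),(325,440),(455,345)]])
s=least_squares(lambda p:np.hypot(pts[:,0]-p[0],pts[:,1]-p[1])-.033,[.52,-.28]); print("ring c",s.x,(s.fun*1e3).round(1))
b=w(265,437,.009); t=w(252,383,.006); e=r.observe()["eef_pos"]; print("bend",b,"tip",t,"tcp",e,"foot",e[:2]+.00485*Y)
for n,p in (("bend",b),("tip",t),("foot",e[:2]+.00485*Y)): v=p-s.x; print(n,np.hypot(*v),np.degrees(np.arctan2(v[1],v[0])))
v=t-b; print("tail",np.hypot(*v),np.degrees(np.arctan2(v[1],v[0])))
c=np.array([w(x,y,.016) for x,y in [(610,0),(700,510),(95,597),(0,225)]]); print(c)
```

```text
ring c [ 0.52545724 -0.29127649] [ 0.5  0.8  0.4 -0.   0.7  0.9  0.2]
bend [ 0.55862634 -0.29663486] tip [ 0.54790192 -0.30091451] tcp [ 0.54177995 -0.26709298  0.16310493] foot [ 0.54658275 -0.266418  ]
bend 0.03359912210170011 -9.176678201136504
tip 0.02442652766061949 -23.239286572115486
foot 0.03262256787380477 49.6410964237132
tail 0.011546797679842166 -158.24515675721958
[[ 0.45815041 -0.24020118]
 [ 0.56011762 -0.20141214]
 [ 0.60035621 -0.33114461]
 [ 0.5183995  -0.35598841]]
```

Run:
```python
from h import *
rc=np.array([.5255,-.2913]); D=np.degrees; rad=np.radians
e=r.observe()["eef_pos"]
hit=r.servo_line(np.r_[e[:2],.0018+ZF],speed=.005,stop_force=1.5); o=r.observe(); zfl=o["eef_pos"][2]-ZF; print(hit,zfl,o["wrist_force"],o["time_s"])
z=max(min(zfl,.0038),.0022)+.0006
def P(f,yaw): y=rad(yaw); return np.r_[f-.00485*np.array([np.cos(y),np.sin(y)]),z+ZF],qdown(y+np.pi/2)
arc=lambda a:rc+.033*np.array([np.cos(rad(a)),np.sin(rad(a))])
bend=arc(-9.2); ta=rad(-155); tu=np.array([np.cos(ta),np.sin(ta)])
for f,yaw,v in ((arc(32),4,.018),(arc(14),-3,.018),(arc(0),-14,.018),(bend,-36,.012)):
    hit=r.servo_line(*P(f,yaw),speed=v,stop_force=5); o=r.observe(); print(hit,o["time_s"],o["wrist_force"].round(2))
    if hit: break
np.save("z.npy",z)
d=r.get_image("wrist"); np.savez("w12.npz",**d); cv2.imwrite("pics/w12.png",cv2.resize(d["frame"][120:320,180:420],None,fx=3,fy=3,interpolation=cv2.INTER_CUBIC))
```

```text
True 0.002754581350445373 [-0.01179988 -0.68783505  3.70727527] 48.2
True 48.5583 [-0.29  0.21  4.13]
```

View pics/w12.png

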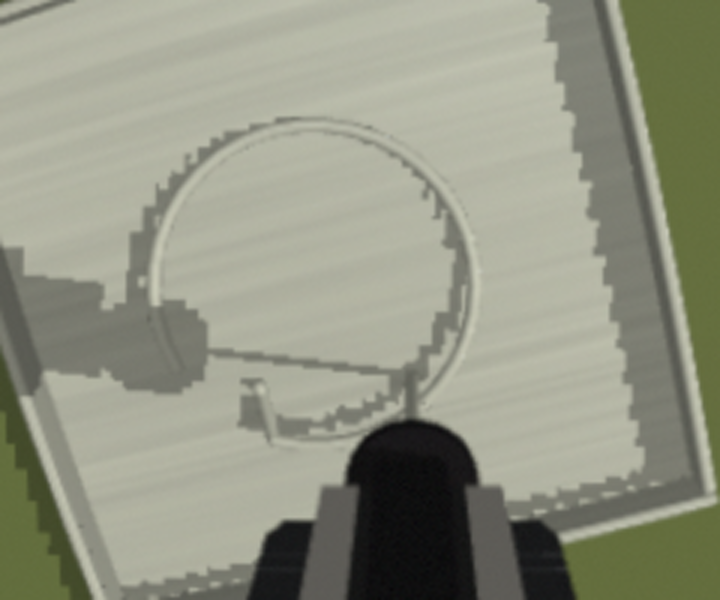

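Run:
```python
from h import *
rc=np.array([.5255,-.2913]); rad=np.radians; z=.0039
e=r.observe()["eef_pos"]; r.servo_line(np.r_[e[:2],z+ZF],speed=.01); r.dwell(.05); print(r.observe()["wrist_force"].round(2),e[2]-ZF)
def P(f,yaw): y=rad(yaw); return np.r_[f-.00485*np.array([np.cos(y),np.sin(y)]),z+ZF],qdown(y+np.pi/2)
arc=lambda a:rc+.033*np.array([np.cos(rad(a)),np.sin(rad(a))])
for f,yaw,v in ((arc(32),4,.018),(arc(14),-3,.018),(arc(0),-14,.018),(arc(-9.2),-36,.014)):
    hit=r.servo_line(*P(f,yaw),speed=v,stop_force=8); o=r.observe(); print(hit,o["time_s"],o["wrist_force"].round(2),((o["eef_pos"]-P(f,yaw)[0])*1e3).round(1))
    if hit: break
d=r.get_image("wrist"); np.savez("w12.npz",**d); cv2.imwrite("pics/w13.png",cv2.resize(d["frame"][120:320,180:420],None,fx=3,fy=3,interpolation=cv2.INTER_CUBIC))
```

```text
[ 0.33 -0.77 -0.75] 0.00278185733762501
False 49.5167 [-0.13  0.69 -1.05] [ 0.  0. -0.]
False 50.2083 [ 0.32  0.75 -0.2 ] [-0.   0.1 -0. ]
False 50.7583 [ 0.14 -0.61 -0.14] [-0.   0.2  0. ]
False 51.2917 [ 0.01 -0.3  -0.44] [0.  0.3 0. ]
```

View pics/w13.png

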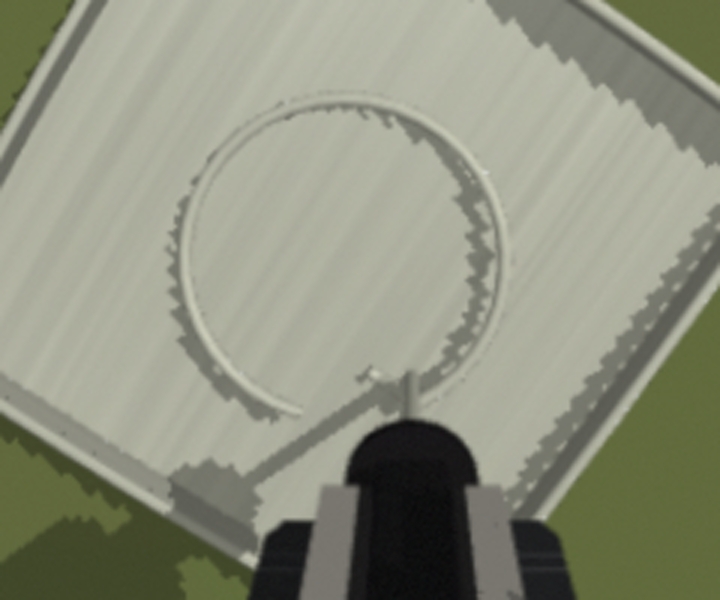

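The shank is at zoom (410,390) beside the tail, with the tail tip at (368,373), the plain end at (300,410) and the ring still flat. I measure again and slide off along the tail.

Run:
```python
from h import *
d=dict(np.load("w12.npz")) 
def w(x,y,z): return onz(d,(180+x/3,120+y/3),z,True)[:2]
pts=np.array([w(x,y,.006) for x,y in [(348,98),(506,250),(184,260),(478,170),(215,160),(440,395),(230,365)]])
s=least_squares(lambda p:np.hypot(pts[:,0]-p[0],pts[:,1]-p[1])-.033,[.52,-.28]); print("ring c",s.x,(s.fun*1e3).round(1))
e=r.observe()["eef_pos"]; y=np.radians(-36); f=e[:2]+.00485*np.array([np.cos(y),np.sin(y)])
for n,p in (("plain",w(300,410,.005)),("tip",w(366,373,.006)),("foot",f)): v=p-s.x; print(n,p,np.hypot(*v),np.degrees(np.arctan2(v[1],v[0])))
```

```text
ring c [ 0.52607598 -0.29086622] [0.9 0.5 0.8 0.4 1.2 2.1 0.4]
plain [ 0.54653694 -0.31830582] 0.034228385093306266 -53.28911742644936
tip [ 0.54795641 -0.30152415] 0.024338126065429264 -25.970651919157017
foot [ 0.5580725  -0.29629064] 0.032453069619274376 -9.621951659502447
```

Run:
```python
from h import *
rc=np.array([.526,-.291]); rad=np.radians; z=.0036
def P(f,yaw,z=z): y=rad(yaw); return np.r_[f-.00485*np.array([np.cos(y),np.sin(y)]),z+ZF],qdown(y+np.pi/2)
b=rc+.033*np.array([np.cos(rad(-10)),np.sin(rad(-10))]); tu=np.array([np.cos(rad(-155)),np.sin(rad(-155))])
for s,yaw,v in ((.004,-58,.012),(.008,-65,.012),(.024,-65,.02)):
    hit=r.servo_line(*P(b+s*tu,yaw),speed=v,stop_force=8); o=r.observe(); print(hit,o["time_s"],o["wrist_force"].round(2),((o["eef_pos"]-P(b+s*tu,yaw)[0])*1e3).round(1))
    if hit: break
d=r.get_image("wrist"); np.savez("w14.npz",**d); cv2.imwrite("pics/w14.png",cv2.resize(d["frame"][120:320,180:420],None,fx=3,fy=3,interpolation=cv2.INTER_CUBIC))
```

```text
False 51.875 [ 0.02 -0.35 -0.06] [ 0.   0.1 -0.1]
False 52.3083 [ 0.25 -0.14 -0.72] [ 0.   0.  -0.1]
False 53.2583 [-0.01 -0.87 -0.7 ] [0.1 0.1 0.1]
```

View pics/w14.png

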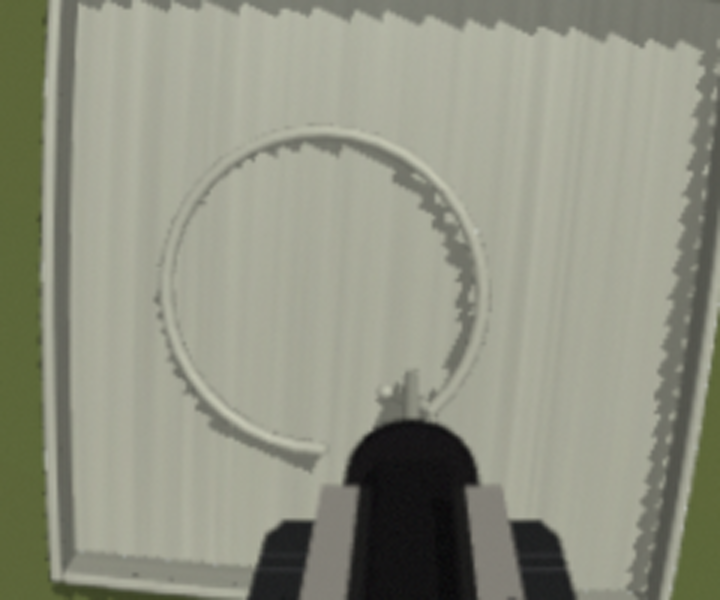

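The hook is still on the tail: its tip is at zoom (385,390), left of the shank at (412,390). The ring was dragged along with it, since nothing held it back. I'll brace the ring against the tray's left wall (zoom x 72) so the hook slides off, then push the ring back to the middle.

Run:
```python
from h import *
d=dict(np.load("w14.npz"))
def w(x,y,z): return onz(d,(180+x/3,120+y/3),z,True)[:2]
tu=np.array([np.cos(np.radians(-155)),np.sin(np.radians(-155))])
pts=np.array([w(x,y,.006) for x,y in [(325,132),(485,290),(167,290),(440,190),(205,180),(235,415)]])
s=least_squares(lambda p:np.hypot(pts[:,0]-p[0],pts[:,1]-p[1])-.033,[.52,-.28]); print("ring c",s.x,(s.fun*1e3).round(1))
wl=w(72,290,.004); gap=(wl-s.x)@tu-.0345; print("gap to wall",gap, "wall bottom-left corner",w(68,578,.016),w(690,578,.016),w(50,0,.016))
e=r.observe()["eef_pos"]
p=e+np.r_[tu*(gap+.018),0]; p[2]=.0036+ZF
hit=r.servo_line(p,speed=.032,stop_force=8); o=r.observe(); print(hit,o["time_s"],o["wrist_force"].round(2),((o["eef_pos"]-p)*1e3).round(1))
d=r.get_image("wrist"); np.savez("w15.npz",**d); cv2.imwrite("pics/w15.png",cv2.resize(d["frame"][120:320,180:420],None,fx=3,fy=3,interpolation=cv2.INTER_CUBIC))
```

```text
ring c [ 0.50987766 -0.29454984] [ 0.3  1.  -0.1 -0.5  0.6  0.5]
gap to wall 0.020197977181130693 wall bottom-left corner [ 0.4835175  -0.37640337] [ 0.60925443 -0.31704918] [ 0.43592547 -0.26057657]
False 54.65 [ 0.57  0.85 -0.25] [0.2 0.2 0. ]
```

View pics/w15.png

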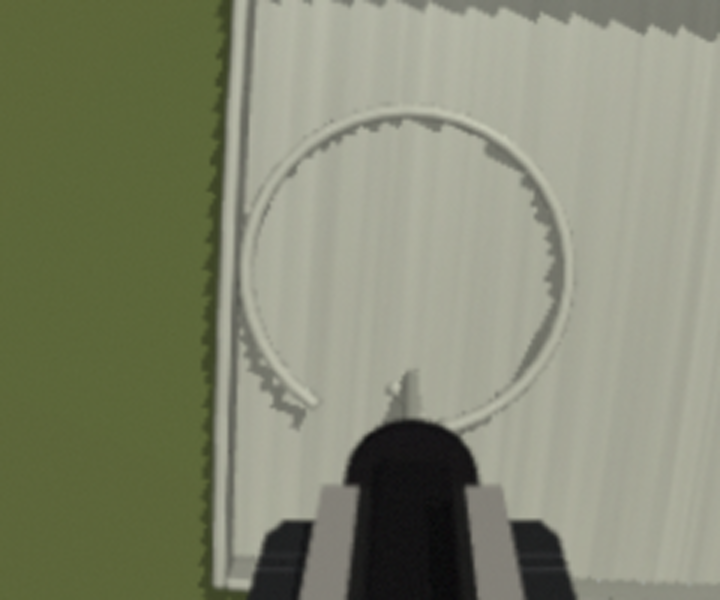

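Run:
```python
from h import *
rad=np.radians; h=lambda y:np.array([np.cos(rad(y)),np.sin(rad(y))])
e=r.observe()["eef_pos"]; f=e[:2]+.00485*h(-65)
for s,yaw in ((.004,-90),(.015,-97)):
    g=f+s*h(-184); p=np.r_[g-.00485*h(yaw),.0035+ZF]
    hit=r.servo_line(p,frame=qdown(rad(yaw+90)),speed=.03,stop_force=8); o=r.observe(); print(hit,o["time_s"],o["wrist_force"].round(2))
d=r.get_image("wrist"); np.savez("w16.npz",**d); cv2.imwrite("pics/w16.png",cv2.resize(d["frame"][120:320,180:420],None,fx=3,fy=3,interpolation=cv2.INTER_CUBIC))
```

```text
False 55.2833 [ 0.43 -0.78 -0.5 ]
False 55.7833 [-1.44  0.17 -0.07]
```

View pics/w16.png

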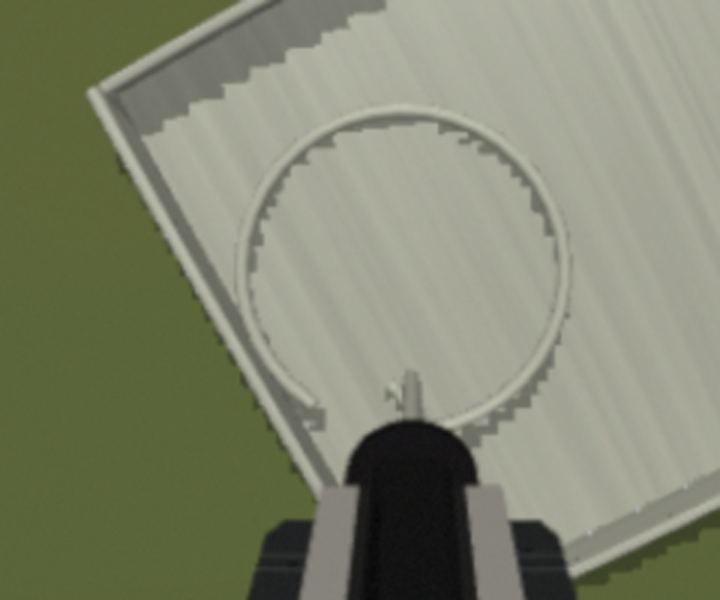

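The ring slid and turned with the hook; the tail tip is still at zoom (390,393). The upper wall's normal lies between the tail's direction and the ring's radius, so pushing squarely onto that wall should hold the ring without turning it.

Run:
```python
from h import *
rad=np.radians; h=lambda y:np.array([np.cos(rad(y)),np.sin(rad(y))])
e=r.observe()["eef_pos"]; f=e[:2]+.00485*h(-97)
for s,yaw,v in ((.022,-125,.045),(.040,-128,.04)):
    g=f+s*h(113); p=np.r_[g-.00485*h(yaw),.0032+ZF]
    hit=r.servo_line(p,frame=qdown(rad(yaw+90)),speed=v,stop_force=8); o=r.observe(); print(hit,o["time_s"],o["wrist_force"].round(2),o["joint_pos"].round(2))
    if hit: break
d=r.get_image("wrist"); np.savez("w17.npz",**d); cv2.imwrite("pics/w17.png",cv2.resize(d["frame"][120:320,180:420],None,fx=3,fy=3,interpolation=cv2.INTER_CUBIC))
```

```text
False 56.475 [ 0.51 -0.21 -0.11] [ 0.91  0.52 -0.57  1.9   0.38  0.82 -0.47]
False 57.0667 [ 0.17  0.79 -1.07] [ 0.89  0.5  -0.56  1.94  0.36  0.8  -0.53]
```

View pics/w17.png

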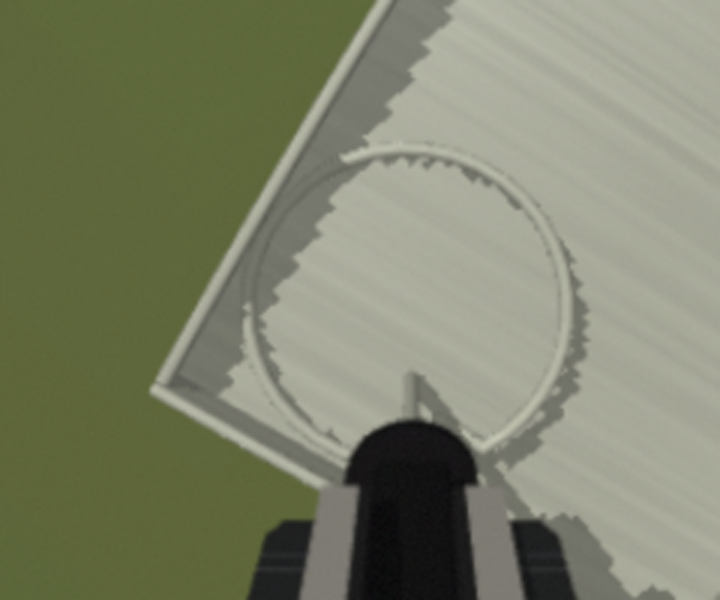

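The hook is off at last: the whole tail shows, from its bend (483,440) to its tip (421,399), to the right of the shank (412). I clear it, then push the ring from inside with the shank back to the tray's middle.

Run:
```python
from h import *
rad=np.radians; h=lambda y:np.array([np.cos(rad(y)),np.sin(rad(y))])
d=dict(np.load("w17.npz"))
def w(x,y,z): return onz(d,(180+x/3,120+y/3),z,True)[:2]
k=w(153,388,.016); a=w(386,0,.016)-k; b=w(325,487,.016)-k
ua=a/np.hypot(*a); ub=b/np.hypot(*b); print("corner",k,"dirs",np.degrees(np.arctan2(ua[1],ua[0])),np.degrees(np.arctan2(ub[1],ub[0])))
tc=k+.07*(ua+ub); 
pts=np.array([w(x,y,.006) for x,y in [(410,148),(570,300),(250,320),(545,215),(535,390),(300,425)]])
s=least_squares(lambda p:np.hypot(pts[:,0]-p[0],pts[:,1]-p[1])-.033,[.5,-.28]); rc=s.x; print("tray c",tc,"ring c",rc,(s.fun*1e3).round(1))
e=r.observe()["eef_pos"]; print("shank",e, "rel ring",e[:2]-rc)
np.savez("push.npz",tc=tc,rc=rc)
```

```text
corner [ 0.43233478 -0.24875276] dirs 19.89770098367996 -69.58015191856525
tray c [ 0.52257868 -0.29053011] ring c [ 0.48283877 -0.26985601] [ 0.4  0.9  0.4  1.3 -0.5  1.9]
shank [ 0.47508806 -0.28117155  0.16213973] rel ring [-0.00775071 -0.01131554]
```

Run:
```python
from h import *
rad=np.radians; h=lambda y:np.array([np.cos(rad(y)),np.sin(rad(y))])
L=np.load("push.npz"); tc,rc=L["tc"],L["rc"]; e=r.observe()["eef_pos"]; z=.0036+ZF
v=.84*h(142)+.54*h(52)
p1=e[:2]+.006*v; p2=p1+.009*(.4*h(142)+.9*h(52))
dd=(tc-rc)/np.hypot(*(tc-rc)); fin=tc+.0300*dd; print(p2-rc,fin)
r.servo_line(np.r_[p1,z],speed=.04); r.servo_line(np.r_[p2,z],speed=.05)
hit=r.servo_line(np.r_[fin,z],speed=.055,stop_force=10); print(hit)
r.servo_line(np.r_[fin-.009*dd,z],speed=.05)
o=r.observe(); print(o["time_s"],o["wrist_force"].round(2))
d=r.get_image("wrist"); np.savez("w18.npz",**d); cv2.imwrite("pics/w18.png",cv2.resize(d["frame"][90:330,160:480],None,fx=2.4,fy=2.4,interpolation=cv2.INTER_CUBIC))
```

```text
[-0.00757752  0.00293981] [ 0.54919262 -0.30437563]
False
59.7333 [ 0.69 -0.29  0.47]
```

View pics/w18.png

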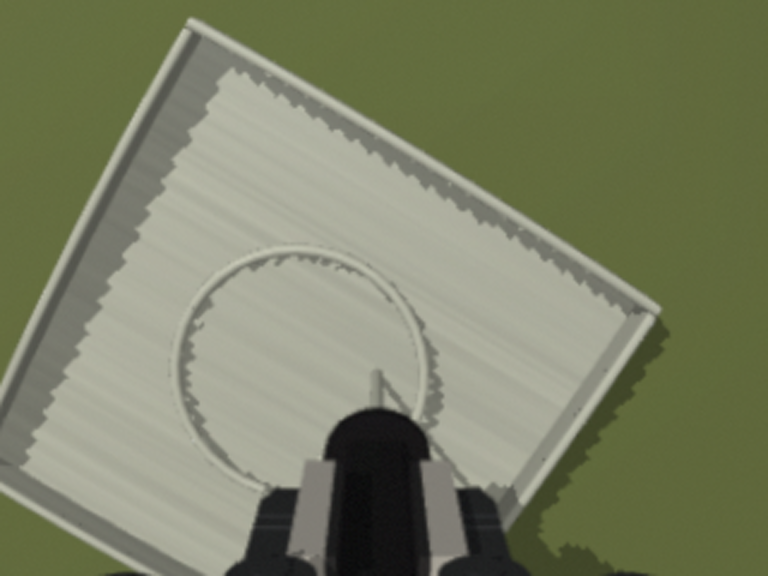

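The ring lies flat, centred at about (302,370), with the tray's middle at about (315,388), some 5 mm apart. The shank stands free inside it at (377,385). Now I lift out and return the pick.

Run:
```python
from h import *
e=r.observe()["eef_pos"]; q=qdown(np.radians(108.1))
r.servo_line(np.r_[e[:2],e[2]+.07],speed=.1)
t=np.array([.5300,.2800,.258])
for v in (.30,.26,.22):
    try: r.servo_line(t,frame=q,speed=v); break
    except r.MotionError as x: print(v,x)
o=r.observe(); print(o["time_s"],(o["eef_pos"]-t).round(4),o["joint_pos"].round(2))
d=r.get_image("wrist"); cv2.imwrite("pics/w19.png",cv2.resize(d["frame"][180:330,240:400],None,fx=4,fy=4,interpolation=cv2.INTER_CUBIC))
```

```text
63.3333 [ 0.0003 -0.0008 -0.0001] [ 0.24  0.69 -1.2   1.73  0.69  1.21  0.74]
```

View pics/w19.png

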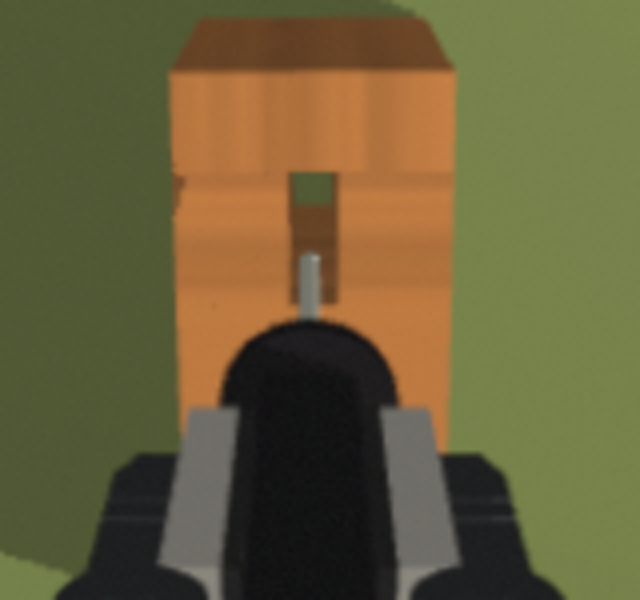

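The shank (zoom 310,280) is over the slot (290–337), so I lower it.

Run:
```python
from h import *
h0=r.servo_line([.5300,.2800,.184],speed=.11,stop_force=10)
h1=r.servo_line([.5300,.2800,.1705],speed=.04,stop_force=4)
o=r.observe(); print(h0,h1,o["time_s"],o["eef_pos"],o["wrist_force"].round(1))
if h1 or o["eef_pos"][2]<.173:
    r.gripper_to(.05); o=r.observe(); print(o["time_s"],o["gripper_width"])
    r.servo_line([.5300,.2800,.240],speed=.12)
    print(r.observe()["time_s"])
    d=r.get_image("wrist"); cv2.imwrite("pics/w20.png",d["frame"])
    d=r.get_image("scene"); cv2.imwrite("pics/scene20.png",d["frame"])
```

```text
False True 64.5833 [0.53017786 0.28001069 0.17086801] [ 0.3 -0.5  4.1]
65.0417 0.05000271325327983
65.775
```

View pics/scene20.png

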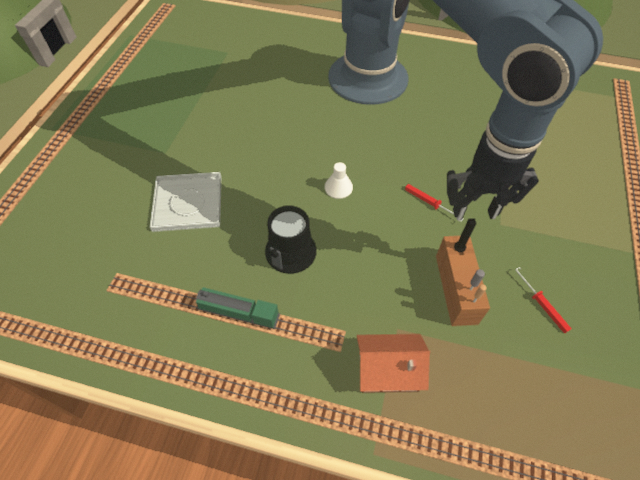

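View pics/w20.png

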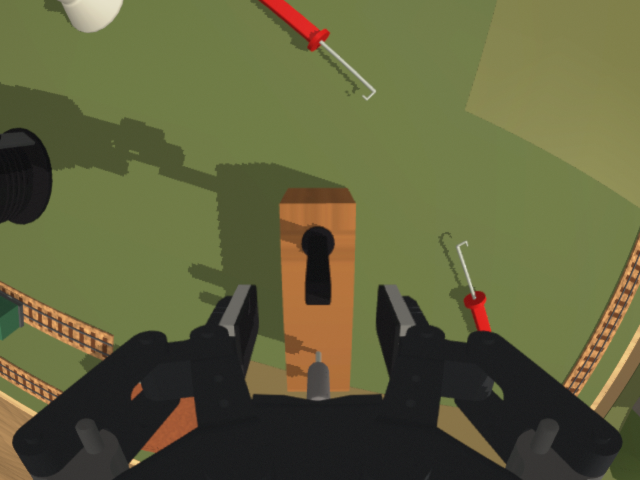

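The pick stands in the block (scene 463,240), the ring lies at about (185,203) in the tray (centre about 186,201), and the bystanders have not moved. Handing in.

```bash
python3 -c "
from station import r
r.finish_job()"
```

```text
the job is handed in; nothing more can be done
```

The ring is out of the spotlight and lying flat in the steel parts tray. The pick is back upright in its slot, and I handed the job in at about 66 s of the 70 s allowed.

**Final checks**
- **Ring and pick:** the last scene picture shows the ring about 2 px from the tray's centre. The wrist camera put it about 5 mm off. The pick's collar met the block with about 4 N at the same height it was gripped at.
- **Bystanders:** the house, locomotive and spare lamp show no visible movement from the first picture.
- **Forces:** the force I read on the lamp glass peaked at about 4.8 N, against the 6 N limit. While peeling the ring out, the readings stayed under about 3 N, but I only took them between short lifts. The 9 N guard during the lifts never triggered.

**What did not go as planned**
- **Getting the hook off in the tray:** the hook slid along the ring's wire, so following the tail out only dragged the ring. I braced the ring against the tray walls to free the hook, then pushed it back to the middle with the shank.
- **Touching the tray floor:** one light touch stopped at about 4 N instead of the intended 1.5 N.
- **Tray position:** the wrist camera's estimates of the tray's place differed by about 6 mm. That could be calibration at the edge of the picture or a small shift of the tray during the bracing; I did not settle which.

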